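# Load the bench shaker and start its run

## Robot

A 6-joint arm with a two-finger parallel gripper is mounted at the origin on the work surface. World frame = base frame: x ahead of the robot, y to its left, z up, the work surface at z = 0. Lengths are in m, angles in rad, forces in N, time in s.
With the tool pointing down it reaches from about 0.35 to 0.975 m from the base axis. Payload 4.9 kg.
Tool frame: the origin (TCP) lies at the very end of the fingers, on their centre line; the grasp point (between the pads) lies 19 mm behind it (ctrl.tcp_to_grasp is the z of the grasp point in the tool frame, in m); z points along the fingers, y is the line along which they close (so a half turn about z gives the same grasp; the last joint's range is limited). The gripper opens to 85 mm and grips with 20 to 120 N. Pads are 22 mm wide; open, the fingers measure 114 mm over their backs; the gripper's body (76 mm by 85 mm) begins 54 mm behind the grasp point. The pads swing forward as they close: fully open they stand 13 mm farther back than shut.
Start: joints at [1.017, 0.053, 1.613, -0, 1.476, -0.119], TCP at [0.263, 0.567, 0.231] pointing down, gripper open.
Joint ranges: [-3.01, 3.01], [-1.01, 2.22], [0.06, 2.58], [-1.02, 4.17], [0.09, 2.62], [-3.14, 3.14]. Speed limits (rad/s): [2.57, 2.57, 3.14, 3.14, 3.14, 3.14].

## Interface

Orientations are given as a rotation vector (axis times angle).
In Python, from station import ctrl, eyes, job, nets gives the robot as it stands. The module is installed in compiled form; this text tells all that it offers.
- The arm moves only by the tool jog_arm, never from a script. Its argument "commands" is one flat list of numbers, 7 for each row, row after row: the shift along the tool's x, y, z each as a share of 0.06 m, from -1 to 1, then the turn, a rotation vector about the tool's x, y, z each as a share of 0.1 rad, from -1 to 1, then the finger opening in mm, from 0 to 85.4. In form: [x, y, z, ax, ay, az, grip, x, y, z, ax, ay, az, grip, ...]. A call has 1 to 20 rows; each row shifts and turns the commanded pose from where the row before left it, along the tool's axes as they then stand; what a row does not reach is not made up. A row lasts 1/8 s, in which the tool goes at most 62.5 mm and 10.7 degrees, less where a joint would pass 70% of its speed; a pose out of reach is approached as far as the arm can. A call with a number of a shift or a turn outside -1 to 1 is refused whole. A call with a gripper value outside its range is refused whole. The fingers move at their own pace and stop on an object; "newtons" is the grip in N (left out, the last holds). Time passes only in rows, so rows that do not move let the fingers close. It gives the time, the measured TCP pose, the force, the opening and the grip force at its end, in the units of the state.
- ctrl.get_obs(): the state, without advancing time (a new reading comes with each control period).
- eyes.get_image(name): name is "scene" or "top"; returns a dict with "image" (480x640x3 uint8, red, green, blue), "z_map" (480x640 float32, m along the optical axis (not along the pixel's ray), 0 where there is no reading), "K" (3x3 intrinsics, pixels), "cam_to_world" (4x4, takes a point from camera to world coordinates). Camera axes: x right, y up, looking along -z (the intrinsics and any distortion apply to the point x, -y, -z); pixel columns grow to the right and rows downward; lengths in m; the calibration is good to about 2 mm. A picture is of the moment at which its call begins.
- job.finish_job(): hands the job in; it is judged then, once.
Trained networks look in the newest picture that a camera, given by its name, has taken for a name from the list of things; names that differ only in an ending like _2 or _b are one class to them, and where a whole thing is asked for, a point or a joint stands for the part that bears it (a point fixed in the world has none). Each returns a list of dicts, best first, with "p" (0 to 1); they miss things now and then, are a little off and sometimes report something else, mostly with a low value. They report only what shows in the picture. A call takes as long as a camera call. They do not tell look-alikes from the thing itself.
- nets.silhouettes(camera, name): "mask" (480x640 bool, what is visible of it) and "bbox" ([left, top, right, bottom] in pixels, round what is visible of it).
The state is a dict: "t": time; "q": joint angles; "dq": joint speeds; "effort": joint torques, N m; "tool_pos": TCP position; "tool_rot": TCP orientation; "contact_force": force on the tool from outside, world axes, zero at the start; "wrist_torque": the same for the moment, N m; "opening": finger opening in m; "grip_force": force on a finger pad.
Only numpy, scipy, OpenCV 4.12 (cv2) and the standard library are available. Lean on these libraries where they do the work, as an engineer would, in place of code of your own. Each camera call takes 0.05 s, during which the arm holds its last target. There are 200 camera calls.

## Task

With the shaker's cover still on, press its round key to wake it; then lift the cover off its pins, lay it flat in the middle of the dark mat, and stand every sample jar upright in the shaker's well, one to a bay, in any order. Seat the cover fully down on both pins again, then press, one at a time and all the way down, the right square key, the left square key and last the long bar key (left and right as seen from the robot). Press no square or bar key while the cover is off, and leave the other things on the bench where they are.

Things in the scene. Friction and masses are not known exactly. Their poses are not given: they have to be found in the camera images.
- shaker: Off-white bench shaker, fixed. Origin on the table under its well's centre; -x is its front (keys), +y the robot's left. Its well is a row of four bays, each 60 by 60 mm, centres at x=0, y=+-31.5, +-94.5, floor at 30 mm; walls and 3 mm dividers 75 high (a jar in a bay rises 30 mm above them). End blocks |y|=125 to 159, 118 high. Key panel x=-136 to -66, 80 high, 319 wide.
- seat (a point): Midway between the shaker's two pins, at the height of its end ledges (118 mm above the table): the cover's origin is here when seated. Each ledge has an upright steel pin, 8 mm diameter, 16 mm tall, tapered tip, at shaker x = 0, y = +-142 mm. Axes as the shaker's.
- cover: Loose aluminium cover plate, 130 (x) by 319 (y) by 8 mm, 0.4 kg, same either way round; origin at the centre of its underside. 16 mm holes at x=0, y=+-142 mm take the pins. Black bar handle over its centre: 12 wide (x), 90 long (y), 12 high, bar's middle 38 mm above the underside, top at 44, on two 12 mm legs at y=+-39. Starts seated.
- mat: Dark rubber mat fixed on the table, 190 (x) by 360 (y) by 4 mm; origin at the centre of its underside.
- jar1: Round sample jar, 75 mm tall: heavy steel foot 50 mm across and 14 mm high, amber glass body 42 mm across with a paper band, white cap 45 mm across and 18 mm high. Bottom-heavy, 0.15 to 0.27 kg. Origin at the centre of its underside, z up along the jar. Two to four jars are present, standing on the table to the robot's right; None if absent.
- jar2: Round sample jar, 75 mm tall: heavy steel foot 50 mm across and 14 mm high, amber glass body 42 mm across with a paper band, white cap 45 mm across and 18 mm high. Bottom-heavy, 0.15 to 0.27 kg. Origin at the centre of its underside, z up along the jar. Two to four jars are present, standing on the table to the robot's right; None if absent.
- jar3: Round sample jar, 75 mm tall: heavy steel foot 50 mm across and 14 mm high, amber glass body 42 mm across with a paper band, white cap 45 mm across and 18 mm high. Bottom-heavy, 0.15 to 0.27 kg. Origin at the centre of its underside, z up along the jar. Two to four jars are present, standing on the table to the robot's right; None if absent.
- jar4: Round sample jar, 75 mm tall: heavy steel foot 50 mm across and 14 mm high, amber glass body 42 mm across with a paper band, white cap 45 mm across and 18 mm high. Bottom-heavy, 0.15 to 0.27 kg. Origin at the centre of its underside, z up along the jar. Two to four jars are present, standing on the table to the robot's right; None if absent.
- key_round_top (a point): Round grey key, 30 mm across, the leftmost on the panel (shaker y = +110 mm), all keys at shaker x = -105 mm. The point is the middle of its top face, 89 mm above the table when up; axes as the shaker's.
- key_round (a joint): Travel of this key downwards in m: 0 up, 0.006 fully down; a spring returns it. It starts to move at 1.5 N and is fully down at 5 N.
- key_left_top (a point): Left square grey key, 26 by 26 mm (shaker y = +55 mm), all keys at shaker x = -105 mm. The point is the middle of its top face, 89 mm above the table when up; axes as the shaker's.
- key_left (a joint): Travel of this key downwards in m: 0 up, 0.006 fully down; a spring returns it. It starts to move at 1.5 N and is fully down at 5 N.
- key_right_top (a point): Right square grey key, 26 by 26 mm (shaker y = 0), all keys at shaker x = -105 mm. The point is the middle of its top face, 89 mm above the table when up; axes as the shaker's.
- key_right (a joint): Travel of this key downwards in m: 0 up, 0.006 fully down; a spring returns it. It starts to move at 1.5 N and is fully down at 5 N.
- key_bar_top (a point): Long bar key, grey, 26 (x) by 70 (y) mm, the rightmost (shaker y = -80 mm), all keys at shaker x = -105 mm. The point is the middle of its top face, 89 mm above the table when up; axes as the shaker's.
- key_bar (a joint): Travel of this key downwards in m: 0 up, 0.006 fully down; a spring returns it. It starts to move at 1.5 N and is fully down at 5 N.
- beaker: Bystander, leave alone: glass beaker, 64 mm across, 85 mm tall. Origin at the centre of its underside.
- tape: Bystander, leave alone: roll of tape lying flat, 64 mm across, 20 mm high. Origin at the centre of its underside.
- dish: Bystander, leave alone: clear flat dish, 88 mm across, 16 mm high. Origin at the centre of its underside.
- forceps: Bystander, leave alone: steel forceps, 120 mm long, 4 mm high. Origin at the centre of its underside.
- tip_box: Bystander, leave alone: grey box with clear lid, 88 by 124 by 73 mm. Origin at the centre of its underside.
- wash_bottle: Bystander, leave alone: white bottle, 68 mm across, 160 mm tall. Origin at the centre of its underside.
Things that resemble listed ones, but are neither listed nor needed, are in the scene too. Leave any brown, purple or turquoise look-alike of the jar3 alone.

How it is judged:
On the way, in this order (a step that is already met when the one before it is completed fails the run):
1. the round key is pressed down while the cover still lies on its pins (value of joint key_round above 0.0045 m and horizontal distance between cover and seat below 0.012 m and z of cover in the frame of seat below 0.005 m and angle between cover's own z axis and vertical below 0.04 rad), for 0.05 s.
2. the cover lies flat on the middle of the mat, let go (horizontal distance between cover and mat below 0.06 m and height (world z) of cover below 0.01 m and angle between cover's own z axis and vertical below 0.06 rad and contact force between the fingers and cover below 0.3 N and linear speed of cover below 0.02 m/s), for 0.2 s.
3. every jar present stands upright on the floor of the well, let go (x of jar1 in the frame of shaker between -0.02 and 0.02 m and y of jar1 in the frame of shaker between -0.122 and 0.122 m and z of jar1 in the frame of shaker between 0.02 and 0.036 m and angle between each of jar1, jar2, jar3, jar4's own z axis and vertical below 0.12 rad and contact force between the fingers and jar1 below 0.3 N and linear speed of each of jar1, jar2, jar3, jar4 below 0.03 m/s and x of jar2 in the frame of shaker between -0.02 and 0.02 m and y of jar2 in the frame of shaker between -0.122 and 0.122 m and z of jar2 in the frame of shaker between 0.02 and 0.036 m and contact force between the fingers and jar2 below 0.3 N and x of jar3 in the frame of shaker between -0.02 and 0.02 m and y of jar3 in the frame of shaker between -0.122 and 0.122 m and z of jar3 in the frame of shaker between 0.02 and 0.036 m and contact force between the fingers and jar3 below 0.3 N and x of jar4 in the frame of shaker between -0.02 and 0.02 m and y of jar4 in the frame of shaker between -0.122 and 0.122 m and z of jar4 in the frame of shaker between 0.02 and 0.036 m and contact force between the fingers and jar4 below 0.3 N), for 0.2 s.
4. the cover is fully down on both pins again, let go (horizontal distance between cover and seat below 0.012 m and z of cover in the frame of seat below 0.005 m and angle between cover's own z axis and vertical below 0.04 rad and angle between the x axis of cover and the x axis of shaker, either way round below 0.1 rad and contact force between the fingers and cover below 0.3 N and linear speed of cover below 0.02 m/s), for 0.2 s.
5. the right square key is pressed down (value of joint key_right above 0.0045 m and horizontal distance between cover and seat below 0.012 m and z of cover in the frame of seat below 0.005 m and angle between cover's own z axis and vertical below 0.04 rad), for 0.05 s.
6. the left square key is pressed down (value of joint key_left above 0.0045 m and horizontal distance between cover and seat below 0.012 m and z of cover in the frame of seat below 0.005 m and angle between cover's own z axis and vertical below 0.04 rad), for 0.05 s.
7. the long bar key is pressed down (value of joint key_bar above 0.0045 m and horizontal distance between cover and seat below 0.012 m and z of cover in the frame of seat below 0.005 m and angle between cover's own z axis and vertical below 0.04 rad), for 0.05 s.
At the end, for the whole second after the job is handed in: Cover seated on both pins (within 12 mm sideways, 5 mm in height, tilt under 0.04 rad) and at rest; every jar present upright (tilt under 0.12 rad) on the floor of the well; all keys up (under 1.5 mm). A press means beyond 4.5 of 6 mm for 0.05 s (all of step 3 and all of step 4 and value of joint each of key_round, key_left, key_right, key_bar below 0.0015 m); the robot touches nothing.
It fails at once if a square or bar key is pressed while the cover is off its pins (value of joint any of key_left, key_right, key_bar above 0.003 m and (horizontal distance between cover and seat above 0.02 m or z of cover in the frame of seat above 0.015 m)).
It fails at once if two keys are pressed at once (value of joint each of key_round, key_left above 0.003 m or value of joint each of key_round, key_right above 0.003 m or value of joint each of key_round, key_bar above 0.003 m or value of joint each of key_left, key_right above 0.003 m or value of joint each of key_left, key_bar above 0.003 m or value of joint each of key_right, key_bar above 0.003 m).
It fails at once if another thing on the bench is moved by more than 50 mm (distance of any of beaker, tape, dish, forceps, tip_box, wash_bottle from where it was at the start of the episode above 0.05 m).
Of jar1, jar2, jar3, jar4 only 2 to 4 are there at a start; the rules pass over those that are not, and their reading is None.
At some moment in a run one of jar1, jar2, jar3, jar4 may be knocked a few centimetres aside while the robot is not near it.
It also fails if it takes over 210 s, if anything falls off the work surface, if the arm or the gripper's body presses on something with over 40 N, if the wrist force passes 120 N, or if a joint passes its speed limit or range.

## Working session

There is one attempt and no reset: what is moved stays moved. The work goes in short steps, Python scripts to look and compute and a tool call to move; the robot and the scene stay as the last step left them, time stands still between calls to the robot, and variables do not carry over. Pictures are saved under pics/ and viewed, at most 14 in all, crops included, and the job is handed in when it is done.

Besides the shell and the picture viewer there is one more tool, called after "Request:" as name(argument=value, ...) on one line, values as JSON. jog_arm: Moves the arm, as the interface text tells. Shift numbers are shares of 0.06 m and turn numbers shares of 0.1 rad, none past 1 either way. Its arguments: {"type":"object","properties":{"commands":{"type":"array","items":{"type":"number"}},"newtons":{"type":"number"}},"required":["commands"]}

```bash
mkdir -p pics; cat > h.py <<'E'
import numpy as np, cv2
from station import ctrl, eyes, job, nets
from scipy.spatial.transform import Rotation as R
def shot(n): return eyes.get_image(n)
def save(im,name,crop=None):
    a=im["image"][:,:,::-1]
    if crop: a=a[crop[1]:crop[3],crop[0]:crop[2]]
    cv2.imwrite("pics/"+name,a)
def cloud(im):
    z=im["z_map"];K=im["K"];v,u=np.mgrid[:480,:640]
    p=np.stack([(u-K[0,2])/K[0,0]*z,-(v-K[1,2])/K[1,1]*z,-z],-1)
    T=im["cam_to_world"];w=p@T[:3,:3].T+T[:3,3]; w[z==0]=np.nan
    return w
def pix(im,P):
    T=im["cam_to_world"];c=(np.atleast_2d(P)-T[:3,3])@T[:3,:3]
    K=im["K"];return np.c_[K[0,2]+K[0,0]*c[:,0]/-c[:,2],K[1,2]+K[1,1]*c[:,1]/c[:,2]]
def pt(im,uv,zw):  # pixel to plane z
    K=im["K"];T=im["cam_to_world"];d=T[:3,:3]@np.array([(uv[0]-K[0,2])/K[0,0],-(uv[1]-K[1,2])/K[1,1],-1])
    return T[:3,3]+d*(zw-T[2,3])/d[2]
E
python3 - <<'E'
from h import *
for n in("scene","top"):
    im=shot(n);save(im,n+"0.png");print(n,im["K"].round(1).tolist(),im["cam_to_world"].round(3).tolist(),{k:v for k,v in im.items() if k not in("image","z_map","K","cam_to_world")})
    w=cloud(im)
    for k in("shaker","cover","mat","jar1","key_round_top","key_bar_top","tip_box","wash_bottle","beaker","dish","tape"):
        for d in nets.silhouettes(n,k)[:6]:
            q=w[d["mask"]];print(k,round(d["p"],2),np.int32(d["bbox"]).tolist(),np.nanmedian(q,0).round(3),np.nanpercentile(q[:,2],[5,95]).round(3))
o=ctrl.get_obs();print(o, ctrl.tcp_to_grasp)
E
```

```text
scene [[516.4, 0.0, 317.0], [0.0, 516.4, 240.2], [0.0, 0.0, 1.0]] [[0.842, -0.362, 0.4, 1.121], [0.54, 0.553, -0.634, -1.02], [0.008, 0.75, 0.661, 1.166], [0.0, 0.0, 0.0, 1.0]] {}
shaker 0.62 [313, 192, 409, 283] [0.564 0.022 0.073] [0.004 0.109]
cover 0.86 [331, 187, 406, 254] [0.578 0.143 0.125] [0.12  0.132]
mat 0.66 [314, 194, 406, 280] [0.56  0.019 0.074] [0.011 0.104]
mat 0.58 [254, 286, 380, 400] [ 0.654 -0.258  0.003] [-0.001  0.007]
jar1 0.94 [291, 263, 305, 289] [ 0.486 -0.122  0.052] [0.007 0.076]
jar1 0.81 [208, 267, 226, 294] [ 0.294 -0.276  0.049] [0.007 0.077]
jar1 0.75 [191, 311, 211, 340] [ 0.375 -0.423  0.05 ] [0.006 0.076]
jar1 0.72 [223, 303, 241, 333] [ 0.423 -0.361  0.05 ] [0.005 0.076]
jar1 0.7 [255, 307, 273, 335] [ 0.514 -0.319  0.051] [0.005 0.076]
jar1 0.57 [275, 283, 290, 310] [ 0.5   -0.216  0.053] [0.008 0.076]
tip_box 0.75 [356, 153, 385, 186] [0.402 0.486 0.067] [0.01  0.075]
wash_bottle 0.97 [405, 151, 421, 195] [0.567 0.523 0.084] [0.013 0.156]
wash_bottle 0.5 [341, 203, 352, 215] [0.463 0.207 0.086] [0.08  0.091]
beaker 0.64 [188, 351, 216, 389] [ 0
[... 1584 characters left out ...]
t': 1.2, 'q': array([ 1.01701567e+00,  5.27192196e-02,  1.61288916e+00, -1.08418723e-06,
        1.47599240e+00, -1.18990093e-01]), 'dq': array([ 5.35588782e-04,  2.76178437e-04, -6.09971511e-05, -5.25743043e-04,
        6.23462333e-04,  1.00064855e-03]), 'effort': array([ 7.66901958e-04, -3.93716633e+01, -3.70452154e+01, -1.17046225e-04,
        7.14730722e-04, -2.74040758e-06]), 'tool_pos': array([0.26325062, 0.56684115, 0.23129813]), 'tool_rot': array([-6.77600009e-01, -3.06764603e+00,  1.26042274e-05]), 'contact_force': array([ 0.37518691, -0.34573446,  0.41629156]), 'wrist_torque': array([ 0.04075434, -0.02814185,  0.00689744]), 'grip_force': 0.0, 'opening': 0.08546666776339014} -0.0187
```

```bash
python3 - <<'E'
import cv2
a=cv2.imread("pics/top0.png")[120:340,80:580];cv2.imwrite("pics/t1.png",cv2.resize(a,None,fx=1.6,fy=1.6,interpolation=2))
b=cv2.imread("pics/scene0.png")[250:400,180:390];cv2.imwrite("pics/s1.png",cv2.resize(b,None,fx=3.8,fy=3.8,interpolation=2))
E
```

```text
(no output)
```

View pics/t1.png

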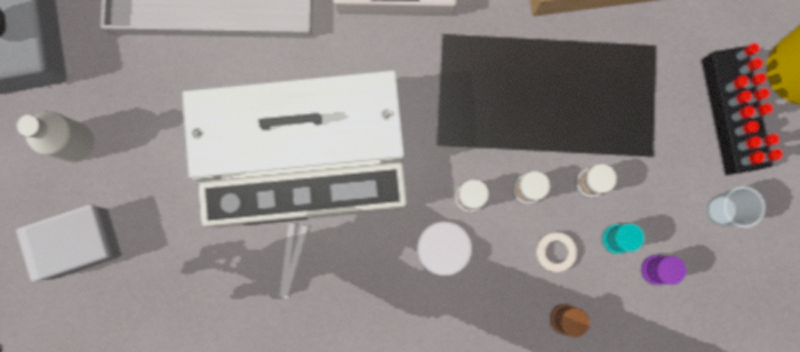

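View pics/s1.png

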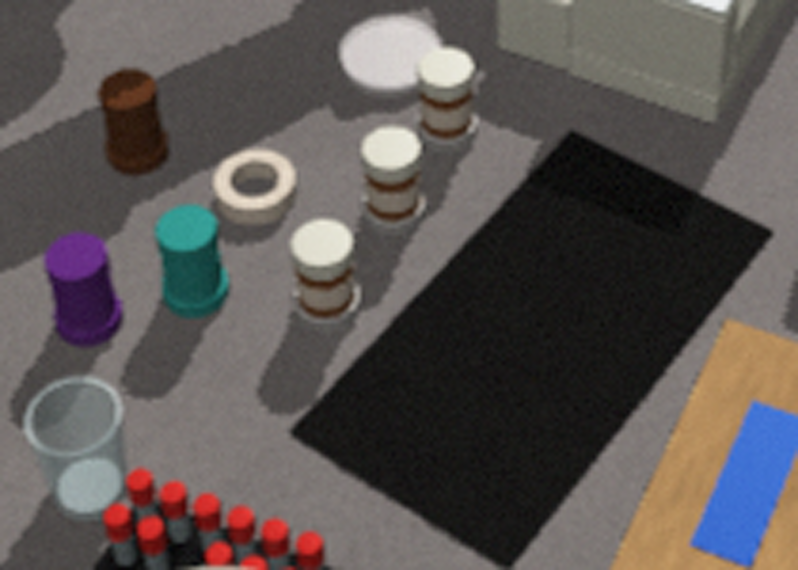

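The top picture shows the cover seated (around 265,195 in the image), the mat at (423,178), three white-capped jars at (373,241), (411,237) and (451,232), and the brown, purple and turquoise look-alikes further right. Now I'll measure precisely from both views.

```bash
cat > m.py <<'E'
from h import *
def rect(p):
    (c,s,a)=cv2.minAreaRect(np.float32(p[:,:2]*1000)); 
    b=cv2.boxPoints((c,s,a));e=b[1]-b[0];f=b[2]-b[1]
    l=e if np.hypot(*e)>np.hypot(*f) else f
    yaw=np.degrees(np.arctan2(l[1],l[0]))-90  # long axis is y
    yaw=(yaw+90)%180-90
    return np.round(c,1),np.round(s,1),round(yaw,2)
def sel(w,x,y,z):
    m=(w[...,0]>x[0])&(w[...,0]<x[1])&(w[...,1]>y[0])&(w[...,1]<y[1])&(w[...,2]>z[0])&(w[...,2]<z[1]);return m
def jars(w,im):
    m=sel(w,(.2,.75),(-.45,.0),(.066,.085))
    n,l,s,c=cv2.connectedComponentsWithStats(m.astype(np.uint8))
    for i in range(1,n):
        if s[i,4]<40: continue
        p=w[l==i];h=np.median(p[:,2]);t=p[p[:,2]>h-.006]
        cc,r=cv2.minEnclosingCircle(np.float32(t[:,:2]*1000))
        print("jar",np.round(cc,1),"r",round(r,1),"med",(np.median(t,0)*1000).round(1),im["image"][l==i].mean(0).round())
E
python3 - <<'E'
from m import *
for n in("top","scene"):
    im=shot(n);w=cloud(im);print(n)
    m=sel(w,(.4,.72),(-.05,.4),(.112,.140));p=w[m];print("cover",rect(p),np.median(p[:,2]),m.sum())
    m=sel(w,(.4,.72),(-.05,.4),(.150,.175));p=w[m];print("handle",rect(p) if len(p)>5 else 0,np.median(p[:,2]),m.sum())
    m=sel(w,(.38,.56),(-.05,.4),(.075,.084));p=w[m];print("panel",rect(p))
    g=im["image"].astype(int).max(-1)
    m=sel(w,(.5,.85),(-.5,0.02),(-.01,.012))&(g<45)
    m=cv2.morphologyEx(m.astype(np.uint8),cv2.MORPH_OPEN,np.ones((3,3)))
    k,l,s,c=cv2.connectedComponentsWithStats(m);i=1+s[1:,4].argmax();print("mat",rect(w[l==i]),np.median(w[l==i][:,2]))
    jars(w,im)
    for k in("key_round_top","key_left_top","key_right_top","key_bar_top"):
        for d in nets.silhouettes(n,k)[:3]:
            print(k,round(d["p"],2),(np.nanmedian(w[d["mask"]],0)*1000).round(1),d["mask"].sum())
E
```

```text
top
cover (array([569. , 168.5]), array([132.8, 319.5]), np.float32(6.78)) 0.12470502491278213 7009
handle (array([569.4, 167.6]), array([12.9, 88.3]), np.float32(6.82)) 0.16070929721508087 224
panel (array([472.3, 156.8]), array([ 76.7, 317.5]), np.float32(6.75))Traceback (most recent call last):
  File "<stdin>", line 10, in <module>
ValueError: attempt to get argmax of an empty sequence
```

```bash
python3 - <<'E'
from m import *
for n in("top","scene"):
    im=shot(n);w=cloud(im);print(n)
    if n=="scene":
        for z in((.112,.140),(.150,.175)):
            p=w[sel(w,(.4,.72),(-.05,.4),z)];print("cover/handle",rect(p),np.median(p[:,2]),len(p))
    g=im["image"].astype(int).max(-1)
    r=sel(w,(.5,.85),(-.5,0.02),(-.015,.015)); print("g",np.percentile(g[r],[5,20,40,60]))
    m=(r&(g<70)).astype(np.uint8); m=cv2.morphologyEx(m,cv2.MORPH_OPEN,np.ones((3,3)))
    k,l,s,c=cv2.connectedComponentsWithStats(m)
    if k>1: i=1+s[1:,4].argmax();print("mat",rect(w[l==i]),np.median(w[l==i][:,2]))
    jars(w,im)
o=ctrl.get_obs();r=R.from_rotvec(o["tool_rot"]).as_matrix();print(r.round(3))
E
```

```text
top
g [ 53.  58.  71. 151.]
mat (array([ 647.4, -237.4]), array([349.9, 184.9]), np.float32(-1.92)) 0.0029187994890672586
jar [ 502. -307.] r 22.6 med [ 501.6 -306.5   74.4] [218. 216. 207.]
jar [ 489.1 -203.4] r 22.3 med [ 487.9 -202.8   74.2] [217. 215. 206.]
jar [ 474.4 -108.4] r 22.3 med [ 473.3 -108.4   74.3] [217. 216. 208.]
jar [ 410.7 -349.7] r 22.5 med [ 410.6 -349.1   74.1] [ 20. 178. 174.]
jar [ 360.5 -413.4] r 23.0 med [ 360.7 -412.6   73.8] [143.  73. 170.]
jar [ 279.6 -264.6] r 22.6 med [ 279.8 -264.1   74.5] [124.  83.  56.]
scene
cover/handle (array([572.3, 169.6]), array([135.2, 332.8]), np.float32(6.95)) 0.12456689980297198 2606
cover/handle (array([573. , 166.4]), array([13.2, 90.3]), np.float32(7.25)) 0.16012789253357607 91
g [ 19.  23.  27. 101.]
mat (array([ 648.3, -234.9]), array([367.4, 195.2]), np.float32(-1.77)) 0.0027765800590648926
jar [486.9  -3. ] r 25.8 med [478.5  -2.9  75.6] [144. 142. 131.]
jar [ 476.9 -109.9] r 24.0 med [ 478.7 -111.3   73.7] [204. 202. 190.]
jar [ 283.5 -267.2] r 27.0 med [ 285.  -267.5   73.9] [71. 42. 25.]
jar [ 493.1 -204.1] r 25.1 med [ 494.  -206.3   73.3] [201. 200. 187.]
jar [ 415.2 -349.6] r 24.8 med [ 414.9 -353.    73.3] [ 48. 138. 131.]
jar [ 503.9 -308.5] r 24.7 med [ 506.3 -309.8   73.4] [202. 200. 186.]
jar [ 363.2 -417.5] r 25.5 med [ 366.2 -416.8   73.4] [ 92.  43. 118.]
[[-0.907  0.421 -0.   ]
 [ 0.421  0.907 -0.   ]
 [ 0.    -0.    -1.   ]]
```

Request:
jog_arm(commands=[0,0,0,0,0,1,0,0,0,0,0,0,1,0,0,0,0,0,0,1,0,0,0,0,0,0,1,0,0,0,0,0,0,1,0,0,0,0,0,0,1,0,0,0,0,0,0,1,0,0,0,0,0,0,1,0,0,0,0,0,0,1,0,0,0,0,0,0,1,0,0,0,0,0,0,0.17,0,0,0,0,0,0,0,0])

```text
t: 2.85
tool_pos: [0.2633, 0.5668, 0.2313]
tool_rot: [-2.084, -2.351, -0.0]
contact_force: [-0.2, -0.2, -0.2]
opening: 0.0004
grip_force: 0.0
```

```bash
cat > g.py <<'E'
import sys
from h import *
O=np.array([.570,.1683]);Y=np.radians(6.85);X=np.array([np.cos(Y),np.sin(Y)]);YY=np.array([-X[1],X[0]])
def S(p): d=np.array(p[:2])-O; return np.array([d@X,d@YY])
def W(s): return O+s[0]*X+s[1]*YY
def go(sx,sy,z):
    "tool shift, in shares of 0.06, from measured pose to shaker-frame target"
    o=ctrl.get_obs();r=R.from_rotvec(o["tool_rot"]).as_matrix()
    t=np.r_[W((sx,sy)),z];d=r.T@(t-o["tool_pos"])
    print("at s",(S(o["tool_pos"])*1000).round(1),"z",o["tool_pos"][2].round(4),"shares",(d/.06).round(2),"world",t.round(3),"yawerr",np.degrees(np.arctan2(r[1,1],r[0,1])-Y).round(2),"tilt",r[:2,2].round(4),"F",o["contact_force"].round(1),"op",round(o["opening"],4),"t",o["t"])
if __name__=="__main__": go(*map(float,sys.argv[1:4]))
E
python3 g.py -.105 .110 .110
```

```text
at s [-257.   432.3] z 0.2313 shares [-5.37  2.53  2.02] world [0.453 0.265 0.11 ] yawerr 0.03 tilt [0. 0.] F [-0.2 -0.2 -0.2] op 0.0004 t 2.85
```

Request:
jog_arm(commands=[-0.67,0.316,0,0,0,0,0,-0.67,0.316,0,0,0,0,0,-0.67,0.316,0,0,0,0,0,-0.67,0.316,0,0,0,0,0,-0.67,0.316,0,0,0,0,0,-0.67,0.316,0,0,0,0,0,-0.67,0.316,0,0,0,0,0,-0.68,0.316,0,0,0,0,0,0,0,0.5,0,0,0,0,0,0,0.5,0,0,0,0,0,0,0.5,0,0,0,0,0,0,0.5,0,0,0,0,0,0,0,0,0,0,0])

```text
t: 4.47
tool_pos: [0.4501, 0.264, 0.1085]
tool_rot: [-2.083, -2.348, 0.008]
contact_force: [-0.2, 0.4, 0.5]
opening: 0.0003
grip_force: 0.0
```

```bash
python3 - <<'E'
from h import *
im=shot("top");save(im,"k.png");a=im["image"][180:280,180:350,::-1];cv2.imwrite("pics/k1.png",cv2.resize(a,None,fx=4,fy=4,interpolation=2))
E
python3 g.py -.105 .110 .0835
```

```text
at s [-106.2  109.8] z 0.1107 shares [0.   0.02 0.45] world [0.453 0.265 0.084] yawerr 0.0 tilt [-0.0019 -0.0008] F [-0.3 -0.   0.7] op 0.0002 t 4.525
```

View pics/k1.png

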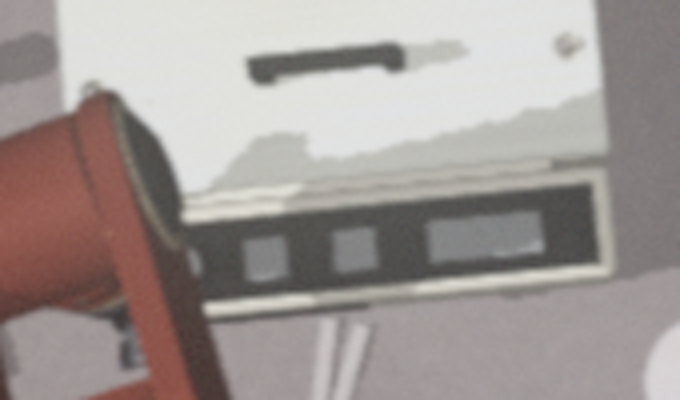

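The arm hides the round key, but the left, right and bar keys stay visible at about (246,245), (269,242) and (301,239). The measured positions agree with them, so I'll press.

Request:
jog_arm(commands=[0,0.02,0.2,0,0,0,0,0,0,0.15,0,0,0,0,0,0,0.1,0,0,0,0,0,0,0,0,0,0,0,0,0,0,0,0,0,0])

```text
t: 5.15
tool_pos: [0.4536, 0.2652, 0.085]
tool_rot: [2.085, 2.349, 0.001]
contact_force: [-0.2, -0.5, 3.4]
opening: 0.0002
grip_force: 1.8
```

Request:
jog_arm(commands=[0,0,0.05,0,0,0,0,0,0,0,0,0,0,0,0,0,0,0,0,0,0])

```text
t: 5.52
tool_pos: [0.4537, 0.2652, 0.083]
tool_rot: [2.085, 2.349, 0.001]
contact_force: [-3.5, -2.8, 11.3]
opening: -0.0003
grip_force: 5.3
```

Request:
jog_arm(commands=[0,0,-0.6,0,0,0,0,0,0,-0.6,0,0,0,0,0,0,-0.6,0,0,0,60,0,0,-0.6,0,0,0,60,-0.46,0.435,0,0,0,0,60,-0.46,0.435,0,0,0,0,60,-0.46,0.435,0,0,0,0,60,-0.46,0.435,0,0,0,0,60,0,0,0,0,0,0,60,0,0,0,0,0,0,60])

```text
t: 6.78
tool_pos: [0.5695, 0.1681, 0.2245]
tool_rot: [-2.085, -2.349, 0.001]
contact_force: [-1.5, 0.4, -0.2]
opening: 0.06
grip_force: 0.0
```

```bash
python3 g.py 0 0 .137
```

```text
at s [-0.5 -0.2] z 0.2245 shares [0.   0.01 1.46] world [0.57  0.168 0.137] yawerr -0.04 tilt [-0.0014  0.0002] F [-1.5  0.4 -0.2] op 0.06 t 6.775
```

Request:
jog_arm(commands=[0,0.01,0.5,0,0,0,60,0,0,0.5,0,0,0,60,0,0,0.3,0,0,0,60,0,0,0.16,0,0,0,60,0,0,0,0,0,0,60,0,0,0,0,0,0,30,0,0,0,0,0,0,15,0,0,0,0,0,0,0,0,0,0,0,0,0,0,0,0,0,0,0,0,0,0,0,0,0,0,0,0], newtons=60)

```text
t: 8.15
tool_pos: [0.5712, 0.1679, 0.1388]
tool_rot: [2.085, 2.349, 0.002]
contact_force: [-0.9, -1.1, 5.9]
opening: 0.0107
grip_force: 60.8
```

```bash
python3 g.py 0 0 .137
```

```text
at s [ 1.2 -0.5] z 0.1388 shares [ 0.01 -0.02  0.03] world [0.57  0.168 0.137] yawerr -0.04 tilt [0.0014 0.0002] F [-0.9 -1.1  5.9] op 0.0107 t 8.15
```

Request:
jog_arm(commands=[0,0,-0.2,0,0,0,0,0,0,-0.3,0,0,0,0,0,0,-0.4,0,0,0,0,0,0,-0.4,0,0,0,0,-0.2,0,0,0,0,0,0,-0.4,0.03,0,0,0,0,0,-0.6,0.05,0,0,0,0,0,-0.6,0.05,0,0,0,0,0,-0.6,0.05,0,0,0,0,0,-0.6,0.05,0,0,0,0,0,-0.6,0.05,0,0,0,0,0,-0.6,0.05,0,0,0,0,0,-0.6,0.05,0,0,0,0,0,-0.6,0.05,0,0,0,0,0,-0.6,0.03,0,0,0,0,0,-0.6,0.01,0,0,0,0,0,-0.4,0,0,0,0,0,0,-0.4,0,0,0,0,0,0,0,0,0,0,0,0,0,0,0,0,0,0,0,0])

```text
t: 10.65
tool_pos: [0.6514, -0.2691, 0.2155]
tool_rot: [-2.084, -2.349, -0.001]
contact_force: [-0.1, 0.6, -4.7]
opening: 0.0105
grip_force: 59.5
```

```bash
python3 g.py .0289 -.4112 .0258; python3 - <<'E'
from h import *
im=shot("scene");save(im,"c.png",(200,160,520,400))
E
```

```text
at s [  28.6 -444. ] z 0.2155 shares [0.54 0.01 3.16] world [ 0.648 -0.237  0.026] yawerr -0.01 tilt [-0.0004  0.0008] F [-0.1  0.6 -4.7] op 0.0105 t 10.65
```

View pics/c.png

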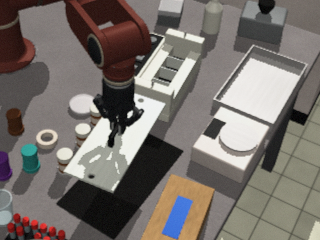

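The picture shows the cover hanging level in the gripper over the mat, at (120,145) in the crop, and the well open. It is about 32 mm too far along tool x, so I'll correct that and lower it.

Request:
jog_arm(commands=[0.3,0,0,0,0,0,0,0.24,0.01,0,0,0,0,0,0,0,0.5,0,0,0,0,0,0,0.5,0,0,0,0,0,0,0.5,0,0,0,0,0,0,0.5,0,0,0,0,0,0,0.4,0,0,0,0,0,0,0.3,0,0,0,0,0,0,0.2,0,0,0,0,0,0,0.12,0,0,0,0,0,0,0,0,0,0,0,0,0,0,0,0,0,0,0,0,0,0,0,0,0])

```text
t: 12.32
tool_pos: [0.6487, -0.2377, 0.0355]
tool_rot: [2.084, 2.348, 0.001]
contact_force: [1.2, 0.1, -4.4]
opening: 0.0105
grip_force: 59.5
```

```bash
python3 g.py .0289 -.4112 .0258
```

```text
at s [  29.7 -412.5] z 0.0355 shares [ 0.02 -0.01  0.16] world [ 0.648 -0.237  0.026] yawerr -0.04 tilt [ 0.0015 -0.0007] F [ 1.2  0.1 -4.4] op 0.0105 t 12.325
```

Request:
jog_arm(commands=[0,0,0.08,0,0,0,0,0,0,0.07,0,0,0,0,0,0,0,0,0,0,0,0,0,0,0,0,0,0])

```text
t: 12.82
tool_pos: [0.6479, -0.2373, 0.0252]
tool_rot: [-2.085, -2.349, 0.0]
contact_force: [0.6, 0.7, -4.0]
opening: 0.0109
grip_force: 59.5
```

Request:
jog_arm(commands=[0,0,0.03,0,0,0,0,0,0,0.0,0,0,0,0,0,0,0,0,0,0,0])

```text
t: 13.2
tool_pos: [0.6483, -0.2374, 0.0248]
tool_rot: [2.085, 2.35, -0.0]
contact_force: [-5.3, 2.0, 5.5]
opening: 0.0105
grip_force: 60.8
```

Request:
jog_arm(commands=[0,0,0,0,0,0,30,0,0,0,0,0,0,60,0,0,0,0,0,0,60,0,0,0,0,0,0,60,0,0,-0.4,0,0,0,60,0,0,-0.8,0,0,0,60,0,0,-0.9,0,0,0,60,0.5,-0.5,-0.7,0,0,0,70,0.5,-0.8,0,0,0,0,70,0.5,-0.8,0,0,0,0,70,0,0,0,0,0,0,70,0,0,0,0,0,0,70])

```text
t: 14.7
tool_pos: [0.5133, -0.1634, 0.1938]
tool_rot: [2.083, 2.347, 0.002]
contact_force: [0.6, -0.2, 0.1]
opening: 0.0701
grip_force: 0.0
```

```bash
cat > look.py <<'E'
from m import *
for n in("top","scene"):
    im=shot(n);w=cloud(im);print(n);jars(w,im)
    for zr in((.005,.03),(.036,.06)):
        p=w[sel(w,(.53,.78),(-.42,-.05),zr)]
        if len(p)>9: print("cover",rect(p),np.median(p[:,2]).round(4),len(p))
E
python3 look.py; python3 g.py -.07 -.3 .16;python3 - <<'E'
from g import *
for s in((475,-109),(490.5,-203.7),(502.5,-307.5)):print((S(np.array(s)/1000)*1000).round(1))
E
```

```text
top
jar [ 477.2 -103.7] r 21.5 med [480.1 -96.3  74.1] [211. 208. 200.]
jar [ 410.9 -350.1] r 22.6 med [ 410.5 -349.3   74. ] [ 17. 178. 174.]
jar [ 361.2 -413.2] r 22.3 med [ 360.7 -412.3   74. ] [144.  74. 171.]
jar [ 279.5 -264.7] r 22.4 med [ 280.  -264.2   74.4] [143.  95.  59.]
cover (array([ 659.7, -235.4]), array([245.7, 365.8]), np.float32(0.91)) 0.0106 3919
cover (array([ 721.8, -167.8]), array([259.8,  13.8]), np.float32(-28.59)) 0.0468 38
scene
jar [ 478.3 -109.8] r 24.7 med [ 479.3 -111.8   73.5] [202. 200. 188.]
jar [ 283.4 -263.6] r 25.6 med [ 285.  -267.9   73.5] [88. 52. 32.]
jar [ 493.3 -205.7] r 25.4 med [ 494.2 -208.9   73.7] [203. 201. 188.]
jar [ 414.3 -349.9] r 25.1 med [ 415.4 -352.4   73.8] [ 48. 139. 132.]
jar [ 504.6 -309.6] r 25.2 med [ 505.4 -309.2   73.2] [184. 181. 169.]
jar [ 364.8 -416.4] r 24.0 med [ 366.9 -417.2   73.5] [ 93.  44. 119.]
cover (array([ 654.6, -235.3]), array([367.9, 247.8]), np.float32(-0.54)) 0.0104 4632
cover (array([ 649.5, -238.1]), array([13.8, 92.1]), np.float32(6.83)) 0.0454 141
at s [ -95.3 -323.1] z 0.1934 shares [0.39 0.42 0.56] world [ 0.536 -0.138  0.16 ] yawerr -0.04 tilt [ 0.0026 -0.0013] F [ 0.4  0.8 -0.2] op 0.0699 t 14.8
[-127.4 -264. ]
[-123.3 -359.9]
[-123.8 -464.4]
```

Request:
jog_arm(commands=[0.5,-0.27,0,0,0,0,70,0.48,-0.26,0,0,0,0,70,0,0,0.6,0,0,0,70,0,0,0.6,0,0,0,70,0,0,0.6,0,0,0,70,0,0,0.4,0,0,0,70,0,0,0.24,0,0,0,70,0,0,0,0,0,0,70,0,0,0,0,0,0,70])

```text
t: 15.92
tool_pos: [0.475, -0.1089, 0.0466]
tool_rot: [2.084, 2.348, 0.001]
contact_force: [0.1, 0.1, 0.3]
opening: 0.0695
grip_force: 0.0
```

```bash
python3 g.py -.1269 -.264 .047
```

```text
at s [-127.4 -263.8] z 0.0466 shares [-0.    0.01 -0.01] world [ 0.475 -0.109  0.047] yawerr -0.03 tilt [ 0.002  -0.0008] F [0.1 0.1 0.3] op 0.0695 t 15.925
```

Request:
jog_arm(commands=[0,0,0,0,0,0,50,0,0,0,0,0,0,30,0,0,0,0,0,0,20,0,0,0,0,0,0,20,0,0,-0.25,0,0,0,20,0,0,-0.6,0,0,0,20,0,0,-0.7,0,0,0,20,0,0,-0.7,0,0,0,20,0.22,0.12,0,0,0,0,20,0.5,0.2,0,0,0,0,20,0.6,0.25,0,0,0,0,20,0.7,0.3,0,0,0,0,20,0.7,0.3,0,0,0,0,20,0.7,0.3,0,0,0,0,20,0.6,0.3,0,0,0,0,20,0.5,0.2,0,0,0,0,20,0.4,0.15,0,0,0,0,20,0,0,0,0,0,0,20,0,0,0,0,0,0,20], newtons=40)

```text
t: 18.3
tool_pos: [0.5639, 0.1997, 0.1787]
tool_rot: [-2.084, -2.349, 0.004]
contact_force: [-0.5, -0.7, -2.1]
opening: 0.044
grip_force: 41.5
```

```bash
python3 - <<'E'
from m import *
from g import S
for n in ("top","scene"):
    im=shot(n);w=cloud(im)
    if n=="scene": cv2.imwrite("pics/d.png",cv2.resize(im["image"][160:400,180:440,::-1],None,fx=2.5,fy=2.5))
    p=w[sel(w,(.45,.72),(-.05,.4),(.06,.085))&(im["image"].min(-1)>120)];s=np.array([S(q) for q in p])*1000
    b=w[sel(w,(.45,.72),(-.05,.4),(.105,.125))&(im["image"].min(-1)>120)];s2=np.array([S(q) for q in b])*1000
    print(n,len(p),np.percentile(s,[1,99],axis=0).round(),"blocks",len(b))
    for sg in(1,-1):
        q=s2[s2[:,1]*sg>100]
        if len(q)>9: print(sg,np.percentile(q,[2,98],axis=0).round(1))
E
python3 g.py 0 .0315 .077
```

```text
top 2285 [[-134. -157.]
 [  65.   15.]] blocks 1013
1 [[-37.2 125.3]
 [ 29.1 144.1]]
-1 [[ -66.3 -158.5]
 [  62.1 -125.2]]
scene 1198 [[-129. -159.]
 [  67.  138.]] blocks 429
1 [[  6.1 121.9]
 [ 65.6 157.4]]
-1 [[ -60.8 -161.5]
 [  64.2 -129.1]]
at s [-1.9 31.3] z 0.1795 shares [0.   0.03 1.71] world [0.566 0.2   0.077] yawerr -0.08 tilt [-0.0015 -0.0005] F [ 0.   0.4 -3. ] op 0.0439 t 18.4
```

View pics/d.png

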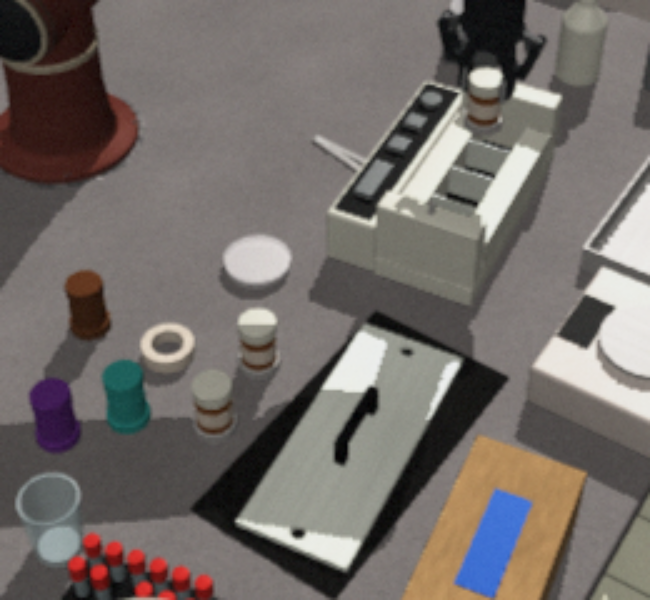

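The picture shows the cover lying flat on the mat at (350,440) and the first jar held upright over the well. The two remaining jars stand at (258,340) and (213,405). Next I'll lower the jar into its bay.

Request:
jog_arm(commands=[0,0.02,0.3,0,0,0,20,0,0,0.4,0,0,0,20,0,0,0.3,0,0,0,20,0,0,0.3,0,0,0,20,0,0,0.2,0,0,0,20,0,0,0.13,0,0,0,20,0,0,0,0,0,0,20,0,0,0,0,0,0,20])

```text
t: 19.4
tool_pos: [0.5669, 0.2002, 0.0834]
tool_rot: [2.085, 2.349, 0.002]
contact_force: [0.7, -0.8, -2.7]
opening: 0.044
grip_force: 41.7
```

```bash
python3 g.py 0 .0315 .077
```

```text
at s [ 0.7 32. ] z 0.0834 shares [-0.01 -0.01  0.11] world [0.566 0.2   0.077] yawerr -0.03 tilt [0.0015 0.0003] F [ 0.7 -0.8 -2.7] op 0.044 t 19.4
```

Request:
jog_arm(commands=[0,0,0.1,0,0,0,20,0,0,0,0,0,0,20,0,0,0,0,0,0,50,0,0,0,0,0,0,65,0,0,0,0,0,0,65,0,0,-0.3,0,0,0,65,0,0,-0.7,0,0,0,65,0,0,-0.8,0,0,0,65,-0.1,-0.1,0,0,0,0,70,-0.5,-0.2,0,0,0,0,70,-0.8,-0.25,0,0,0,0,70,-0.8,-0.25,0,0,0,0,70,-0.8,-0.25,0,0,0,0,70,-0.8,-0.25,0,0,0,0,70,-0.8,-0.25,0,0,0,0,70,-0.8,-0.25,0,0,0,0,70,-0.7,-0.2,0,0,0,0,70,-0.44,-0.07,0,0,0,0,70,0,0,0,0,0,0,70,0,0,0,0,0,0,70])

```text
t: 21.9
tool_pos: [0.4893, -0.2037, 0.1844]
tool_rot: [-2.085, -2.349, -0.0]
contact_force: [-0.1, -0.2, 0.2]
opening: 0.0698
grip_force: 0.0
```

```bash
python3 - <<'E'
from m import *
from g import S
im=shot("scene");w=cloud(im);jars(w,im)
cv2.imwrite("pics/e.png",cv2.resize(im["image"][160:400,180:440,::-1],None,fx=2.5,fy=2.5))
p=w[sel(w,(.45,.72),(-.05,.4),(.096,.110))];s=np.array([S(q) for q in p])*1000;s=s[abs(s[:,1])<118];print(len(s),np.median(s,0) if len(s) else 0)
E
python3 g.py -.1234 -.3605 .047
```

```text
jar [483.9  -1.1] r 27.6 med [479.8  -2.8  75.3] [141. 140. 129.]
jar [ 282.  -263.4] r 26.1 med [ 284.5 -267.6   73.9] [87. 51. 32.]
jar [ 491.6 -204.8] r 24.5 med [ 494.3 -206.4   74. ] [203. 201. 188.]
jar [ 414.3 -349.5] r 24.6 med [ 414.7 -352.9   73.8] [ 48. 139. 132.]
jar [ 504.  -307.6] r 24.7 med [ 506.1 -309.5   73.8] [203. 201. 188.]
jar [ 364.  -416.5] r 24.7 med [ 366.2 -416.5   73.6] [ 93.  44. 119.]
117 [ 4.10807376 26.26819044]
at s [-124.4 -359.4] z 0.1844 shares [-0.02  0.02  2.29] world [ 0.49  -0.204  0.047] yawerr 0.02 tilt [-0.0003  0.0005] F [-0.1 -0.1 -0.4] op 0.0701 t 21.95
```

View pics/e.png

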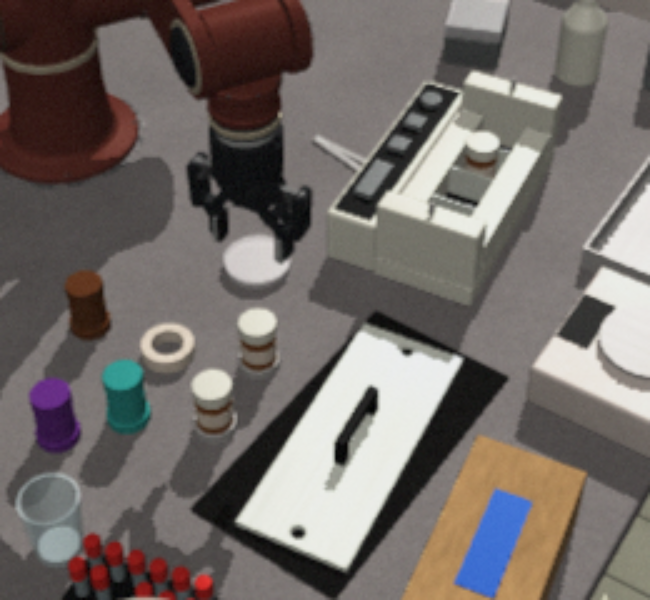

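The first jar stands in its bay at (482,150). The gripper is over the second jar's position, measured moments ago, so I'll grasp it.

Request:
jog_arm(commands=[-0.02,0.02,0.6,0,0,0,70,0,0,0.6,0,0,0,70,0,0,0.6,0,0,0,70,0,0,0.3,0,0,0,70,0,0,0.19,0,0,0,70,0,0,0,0,0,0,70,0,0,0,0,0,0,70,0,0,0,0,0,0,45,0,0,0,0,0,0,20,0,0,0,0,0,0,20,0,0,0,0,0,0,20,0,0,0,0,0,0,20,0,0,0,0,0,0,20])

```text
t: 23.58
tool_pos: [0.4915, -0.206, 0.0484]
tool_rot: [2.084, 2.348, 0.0]
contact_force: [-1.3, 0.4, 5.6]
opening: 0.0436
grip_force: 40.6
```

```bash
python3 g.py 0 -.0315 .047
```

```text
at s [-122.6 -362.2] z 0.0484 shares [5.51 2.04 0.02] world [0.574 0.137 0.047] yawerr -0.04 tilt [ 0.0014 -0.001 ] F [-1.3  0.4  5.6] op 0.0436 t 23.575
```

Request:
jog_arm(commands=[0,0,-0.25,0,0,0,20,0,0,-0.6,0,0,0,20,0,0,-0.7,0,0,0,20,0,0,-0.7,0,0,0,20,0.21,0.14,0,0,0,0,20,0.5,0.2,0,0,0,0,20,0.7,0.25,0,0,0,0,20,0.7,0.25,0,0,0,0,20,0.7,0.25,0,0,0,0,20,0.7,0.25,0,0,0,0,20,0.7,0.25,0,0,0,0,20,0.6,0.2,0,0,0,0,20,0.4,0.15,0,0,0,0,20,0.3,0.1,0,0,0,0,20,0,0,0,0,0,0,20,0,0,0,0,0,0,20])

```text
t: 25.58
tool_pos: [0.5728, 0.1368, 0.1816]
tool_rot: [-2.086, -2.349, 0.002]
contact_force: [0.2, -0.6, -1.7]
opening: 0.0437
grip_force: 41.3
```

```bash
python3 g.py 0 -.0315 .078
```

```text
at s [ -1.  -31.6] z 0.1816 shares [0.   0.02 1.73] world [0.574 0.137 0.078] yawerr -0.06 tilt [-0.001  -0.0006] F [ 0.2 -0.6 -1.7] op 0.0437 t 25.575
```

Request:
jog_arm(commands=[0,0.01,0.3,0,0,0,20,0,0,0.4,0,0,0,20,0,0,0.3,0,0,0,20,0,0,0.3,0,0,0,20,0,0,0.2,0,0,0,20,0,0,0.15,0,0,0,20,0,0,0,0,0,0,20,0,0,0.04,0,0,0,20,0,0,0,0,0,0,20])

```text
t: 26.7
tool_pos: [0.574, 0.1376, 0.0812]
tool_rot: [2.085, 2.349, 0.001]
contact_force: [-0.1, -1.2, -1.6]
opening: 0.0436
grip_force: 41.3
```

Request:
jog_arm(commands=[0,0,0.05,0,0,0,20,0,0,0,0,0,0,20,0,0,0,0,0,0,50,0,0,0,0,0,0,65,0,0,0,0,0,0,65,0,0,-0.3,0,0,0,65,0,0,-0.7,0,0,0,65,0,0,-0.8,0,0,0,65,-0.22,-0.06,0,0,0,0,70,-0.6,-0.2,0,0,0,0,70,-0.8,-0.25,0,0,0,0,70,-0.8,-0.25,0,0,0,0,70,-0.8,-0.25,0,0,0,0,70,-0.8,-0.25,0,0,0,0,70,-0.8,-0.25,0,0,0,0,70,-0.8,-0.25,0,0,0,0,70,-0.8,-0.2,0,0,0,0,70,-0.5,-0.07,0,0,0,0,70,-0.3,-0.03,0,0,0,0,70,0,0,0,0,0,0,70])

```text
t: 29.2
tool_pos: [0.5022, -0.3079, 0.1856]
tool_rot: [-2.086, -2.348, -0.0]
contact_force: [0.4, 1.0, 0.0]
opening: 0.0696
grip_force: 0.0
```

```bash
python3 - <<'E'
from m import *
from g import S
im=shot("scene");w=cloud(im);jars(w,im)
p=w[sel(w,(.45,.72),(-.05,.4),(.096,.110))];s=np.array([S(q) for q in p])*1000
for a,b in((-62,0),(0,62)):
  q=(s[:,1]>a)&(s[:,1]<b)&(abs(s[:,0])<30);print(q.sum(),np.median(s[q],0),np.median(p[q,2]))
E
python3 g.py -.1236 -.4648 .047
```

```text
jar [480.3  -1.4] r 24.3 med [476.6  -2.5  75. ] [141. 140. 128.]
jar [ 283.9 -263.7] r 25.2 med [ 284.5 -268.    73.5] [76. 44. 27.]
jar [ 414.7 -351. ] r 24.7 med [ 414.6 -352.5   73.5] [ 47. 137. 130.]
jar [ 504.1 -309. ] r 24.1 med [ 506.4 -310.3   73.7] [202. 200. 187.]
jar [ 365.3 -415.1] r 23.1 med [ 365.  -416.4   73.5] [ 93.  43. 119.]
122 [  2.2421626  -35.20103125] 0.102639152740298
109 [ 4.05367165 26.94575235] 0.10345853596777754
at s [-123.9 -463.8] z 0.1855 shares [-0.02  0.01  2.31] world [ 0.503 -0.308  0.047] yawerr -0.04 tilt [-0.0004  0.0009] F [ 0.5 -0.5  0.4] op 0.0699 t 29.25
```

Both placed jars have tops at about 103 mm, which means they are on the well floor. Now the third jar.

Request:
jog_arm(commands=[-0.02,0.01,0.6,0,0,0,70,0,0,0.6,0,0,0,70,0,0,0.6,0,0,0,70,0,0,0.3,0,0,0,70,0,0,0.19,0,0,0,70,0,0,0,0,0,0,70,0,0,0,0,0,0,70,0,0,0,0,0,0,45,0,0,0,0,0,0,20,0,0,0,0,0,0,20,0,0,0,0,0,0,20,0,0,0,0,0,0,20,0,0,0,0,0,0,20])

```text
t: 30.88
tool_pos: [0.5039, -0.3092, 0.0497]
tool_rot: [2.084, 2.348, -0.0]
contact_force: [-1.2, -0.0, 5.8]
opening: 0.0441
grip_force: 41.3
```

```bash
python3 g.py 0 -.0945 .047
```

```text
at s [-122.6 -466.2] z 0.0497 shares [6.2  2.04 0.04] world [0.581 0.074 0.047] yawerr -0.04 tilt [ 0.0016 -0.0015] F [-1.2 -0.   5.8] op 0.0441 t 30.875
```

Request:
jog_arm(commands=[0,0,-0.25,0,0,0,20,0,0,-0.6,0,0,0,20,0,0,-0.7,0,0,0,20,0,0,-0.7,0,0,0,20,0.2,0.14,0,0,0,0,20,0.5,0.2,0,0,0,0,20,0.8,0.25,0,0,0,0,20,0.8,0.25,0,0,0,0,20,0.8,0.25,0,0,0,0,20,0.8,0.25,0,0,0,0,20,0.8,0.25,0,0,0,0,20,0.7,0.2,0,0,0,0,20,0.5,0.15,0,0,0,0,20,0.3,0.1,0,0,0,0,20,0,0,0,0,0,0,20,0,0,0,0,0,0,20])

```text
t: 32.88
tool_pos: [0.5804, 0.0748, 0.1829]
tool_rot: [-2.086, -2.349, 0.001]
contact_force: [-0.6, -0.9, -1.6]
opening: 0.0435
grip_force: 51.8
```

```bash
python3 g.py 0 -.0945 .0797
```

```text
at s [ -0.8 -94.1] z 0.1829 shares [-0.01  0.01  1.72] world [0.581 0.074 0.08 ] yawerr -0.06 tilt [-0.0005 -0.0004] F [-0.6 -0.9 -1.6] op 0.0435 t 32.875
```

Request:
jog_arm(commands=[0,0.01,0.3,0,0,0,20,0,0,0.4,0,0,0,20,0,0,0.3,0,0,0,20,0,0,0.3,0,0,0,20,0,0,0.2,0,0,0,20,0,0,0.13,0,0,0,20,0,0,0,0,0,0,20,0,0,0.04,0,0,0,20,0,0,0,0,0,0,20])

```text
t: 34.0
tool_pos: [0.5874, 0.0791, 0.0957]
tool_rot: [2.084, 2.345, 0.024]
contact_force: [-14.0, 13.1, 45.0]
opening: 0.0412
grip_force: 46.4
```

Request:
jog_arm(commands=[0,0,-0.3,0,0,0,20,0,0,-0.5,0,0,0,20,0,0,-0.5,0,0,0,20,0,0,-0.5,0,0,0,20,0,0,0,0,0,0,20,0,0,0,0,0,0,20])

```text
t: 34.75
tool_pos: [0.5802, 0.075, 0.1888]
tool_rot: [-2.085, -2.347, 0.003]
contact_force: [-0.3, 0.1, -3.5]
opening: 0.0408
grip_force: 41.7
```

```bash
python3 g.py 0 -.0945 .0797; python3 - <<'E'
from h import *
im=shot("scene");cv2.imwrite("pics/f.png",cv2.resize(im["image"][170:300,300:430,::-1],None,fx=4.6,fy=4.6,interpolation=2))
E
```

```text
at s [ -1.1 -93.9] z 0.1888 shares [-0.01  0.02  1.82] world [0.581 0.074 0.08 ] yawerr -0.07 tilt [-0.0029 -0.0001] F [-0.3  0.1 -3.5] op 0.0408 t 34.75
```

View pics/f.png

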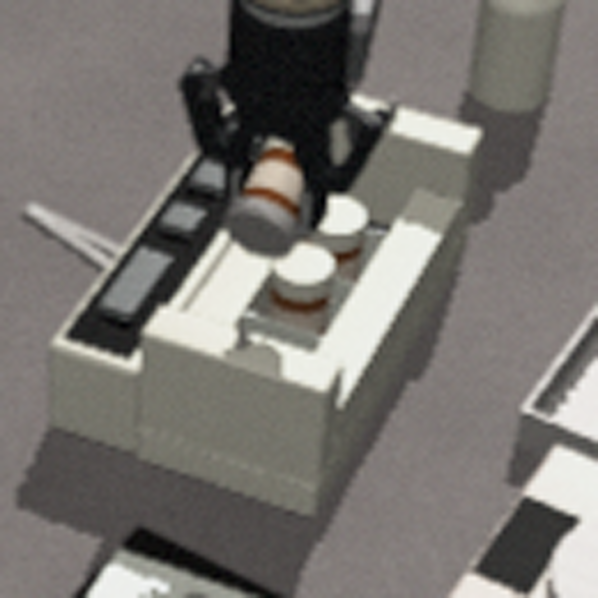

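The picture shows the two placed jars upright at about (366,222) and (373,210). The third has swung in the grip, with its foot towards the camera at about (358,220). I'll measure its tilt.

```bash
python3 - <<'E'
from m import *
from g import S,X,YY
for n in("scene","top"):
    im=shot(n);w=cloud(im);g=im["image"].astype(int)
    if n=="scene":
        r=np.zeros((480,640),bool);r[195:228,345:372]=1
        r&=sel(w,(.4,.75),(-.1,.3),(.115,.24))
    else: r=sel(w,(.45,.68),(-.03,.11),(.12,.25))
    v,u=np.nonzero(r)
    for a,b in zip(v[::3 if n=="scene" else 5],u[::3 if n=="scene" else 5]):
        p=w[a,b];s=S(p)*1000;print(n[0],b,a,s.round().astype(int).tolist(),int(p[2]*1000),g[a,b].tolist())
E
```

```text
s 359 200 [-17, -64] 228 [117, 116, 108]
s 360 201 [-9, -78] 237 [167, 162, 147]
s 346 202 [-44, -102] 238 [18, 16, 20]
s 354 202 [-23, -89] 236 [32, 30, 31]
s 360 202 [-8, -80] 234 [115, 82, 57]
s 363 202 [1, -79] 237 [86, 76, 69]
s 348 203 [-38, -99] 233 [12, 15, 17]
s 358 203 [-15, -76] 226 [95, 52, 21]
s 361 203 [-4, -81] 233 [109, 61, 30]
s 348 204 [-38, -98] 229 [13, 17, 17]
s 351 204 [-27, -103] 237 [19, 17, 18]
s 357 204 [-16, -82] 226 [114, 82, 61]
s 360 204 [-7, -82] 229 [134, 92, 66]
s 363 204 [2, -80] 230 [81, 45, 22]
s 353 205 [-22, -98] 231 [18, 17, 18]
s 357 205 [-12, -93] 231 [170, 149, 128]
s 360 205 [-3, -91] 232 [188, 166, 142]
s 363 205 [4, -83] 229 [112, 76, 54]
s 351 206 [-26, -104] 230 [38, 35, 36]
s 354 206 [-19, -97] 228 [31, 30, 27]
s 357 206 [-12, -93] 227 [200, 186, 173]
s 360 206 [-3, -91] 229 [212, 199, 182]
s 363 206 [7, -92] 233 [165, 141, 123]
s 371 206 [31, -89] 239 [31, 33, 33]
s 351 207 [-25, -107] 229 [73, 74, 72]
s 354 207 [-21, -93] 220 [80, 73, 63]
s 357 207 [-11, -93] 223 [205, 191, 176]
s 360 207 [-2, -93] 227 [213, 199, 183]
s 363 207 [7, -9
[... 5230 characters left out ...]
, 157]
t 310 194 [-22, -115] 214 [128, 120, 119]
t 284 195 [-22, -59] 229 [181, 176, 168]
t 290 195 [-22, -71] 224 [141, 125, 108]
t 311 195 [-24, -117] 212 [133, 125, 124]
t 285 196 [-23, -60] 223 [167, 163, 155]
t 290 196 [-22, -71] 215 [127, 107, 92]
t 308 196 [-24, -109] 200 [109, 96, 89]
t 313 196 [-26, -121] 207 [133, 96, 91]
t 288 197 [-24, -66] 215 [133, 128, 120]
t 307 197 [-24, -107] 190 [91, 84, 79]
t 312 197 [-27, -118] 200 [118, 98, 96]
t 329 198 [-18, -157] 120 [173, 168, 162]
t 303 199 [-37, -99] 242 [75, 71, 69]
t 297 200 [-37, -86] 237 [115, 112, 112]
t 326 201 [-25, -149] 120 [222, 218, 210]
t 329 204 [-33, -156] 120 [196, 192, 184]
t 330 213 [-55, -156] 121 [193, 189, 181]
```

The third jar probably clipped a shaker pin in transit. It now lies tilted about 69° in the pads. I'll carry it back over free table, tilt the tool to right the jar, set it down and grasp it again.

Request:
jog_arm(commands=[0,0,-0.3,0,0,0,20,0,0,-0.4,0,0,0,20,-0.2,0,0,0,0,0,20,-0.4,-0.2,0,0,0,0,20,-0.5,-0.3,0,0,0,0,20,-0.5,-0.3,0,0,0,0,20,-0.5,-0.3,0,0,0,0,20,-0.5,-0.3,0,0,0,0,20,-0.4,-0.3,0,0,0,0,20,-0.21,-0.2,0,0,0,0,20,0,0,0,0,0,0,20,0,0,0,0,1,0,20,0,0,0,0,1,0,20,0,0,0,0,1,0,20,0,0,0,0,1,0,20,0,0,0,0,1,0,20,0,0,0,0,1,0,20,0,0,0,0,0,0,20,0,0,0,0,0,0,20])

```text
t: 37.28
tool_pos: [0.4911, -0.1289, 0.2332]
tool_rot: [-1.753, -1.977, -0.541]
contact_force: [-0.4, -0.0, -2.3]
opening: 0.0407
grip_force: 41.7
```

```bash
python3 - <<'E'
from h import *
o=ctrl.get_obs();r=R.from_rotvec(o["tool_rot"]).as_matrix();print(o["tool_pos"].round(3),r.round(3).tolist(),o["q"].round(2),o["opening"])
E
```

```text
[ 0.491 -0.129  0.233] [[-0.099, 0.993, -0.067], [0.82, 0.12, 0.559], [0.563, 0.0, -0.826]] [-0.64 -0.01  1.76  0.44  1.81 -0.74] 0.04074886197889304
```

Request:
jog_arm(commands=[0,0,0,0,1,0,20,0,0,0,0,1,0,20,0,0,0,0,1,0,20,0,0,0,0,1,0,20,0,0,0,0,0.6,0,20,0,0,0,0,0,0,20,0,0,0,0,0,0,20])

```text
t: 38.15
tool_pos: [0.4911, -0.1291, 0.2337]
tool_rot: [-1.464, -1.652, -0.857]
contact_force: [-0.8, -0.2, -1.5]
opening: 0.0407
grip_force: 41.7
```

```bash
python3 - <<'E'
from h import *
o=ctrl.get_obs();r=R.from_rotvec(o["tool_rot"]).as_matrix();print(o["tool_pos"].round(3),r.round(3).tolist(),o["q"].round(2),o["opening"])
im=shot("scene");cv2.imwrite("pics/i.png",cv2.resize(im["image"][170:340,200:370,::-1],None,fx=3.5,fy=3.5,interpolation=2))
g=o["tool_pos"]-.0187*r[:,2];print("pinch",g.round(3),pix(im,g))
E
```

```text
[ 0.491 -0.129  0.234] [[-0.059, 0.993, -0.104], [0.487, 0.119, 0.865], [0.871, 0.001, -0.491]] [-0.74  0.2   1.69  0.7   2.06 -0.79] 0.040725472091781595
pinch [ 0.493 -0.145  0.243] [[293.59435129 233.21673768]]
```

View pics/i.png

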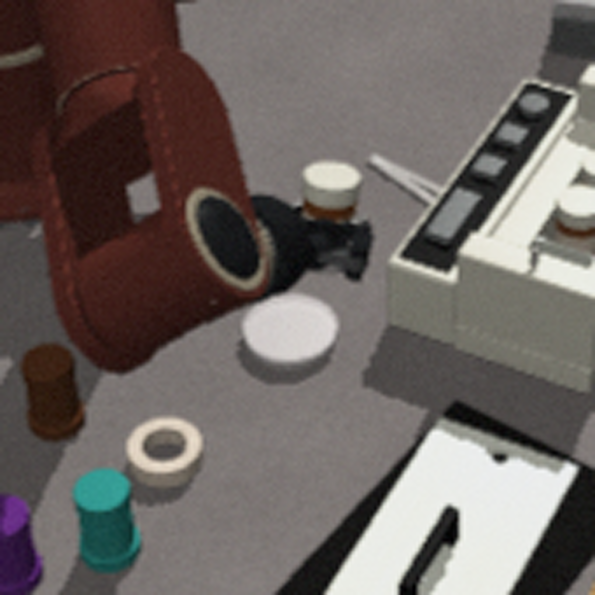

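The jar is now nearly upright, with its cap at about (295,224) in the image. Before lowering it, I'll check that the wrist clears everything.

```bash
python3 - <<'E'
from h import *
for n in("scene","top"):
    im=shot(n);w=cloud(im);g=im["image"].astype(int)
    m=(g[...,0]>60)&(g[...,0]>2*g[...,2])&(w[...,2]>.18)&(w[...,0]>.33)
    p=w[m];i=np.argsort(p[:,2])[:400:40];print(n,len(p),p[i].round(3).tolist(),p.min(0).round(3),p.max(0).round(3))
    m=(w[...,2]>.15)&(w[...,0]>.35)&(w[...,1]<-.12); p=w[m];i=np.argsort(p[:,2])[:400:50];print(p[i].round(3).tolist())
E
```

```text
scene 3940 [[0.48, -0.157, 0.26], [0.495, -0.426, 0.361], [0.482, -0.423, 0.37], [0.459, -0.407, 0.373], [0.449, -0.397, 0.376], [0.468, -0.408, 0.379], [0.481, -0.413, 0.38], [0.455, -0.397, 0.383], [0.444, -0.39, 0.384], [0.522, -0.407, 0.387]] [ 0.33  -0.433  0.26 ] [ 0.588 -0.144  0.554]
[[0.76, -0.701, 0.15], [0.734, -0.729, 0.157], [0.754, -0.716, 0.164], [0.718, -0.736, 0.167], [0.765, -0.704, 0.17], [0.753, -0.716, 0.173], [0.749, -0.715, 0.174], [0.691, -0.647, 0.175]]
top 8718 [[0.471, -0.358, 0.345], [0.462, -0.361, 0.357], [0.531, -0.295, 0.361], [0.522, -0.287, 0.365], [0.491, -0.42, 0.367], [0.474, -0.359, 0.37], [0.448, -0.354, 0.372], [0.47, -0.365, 0.373], [0.465, -0.39, 0.374], [0.474, -0.403, 0.375]] [ 0.33  -0.427  0.345] [ 0.583 -0.138  0.551]
[[0.727, -0.592, 0.15], [0.663, -0.593, 0.154], [0.671, -0.591, 0.162], [0.756, -0.61, 0.165], [0.75, -0.604, 0.168], [0.629, -0.626, 0.171], [0.663, -0.635, 0.174], [0.743, -0.602, 0.175]]
```

Request:
jog_arm(commands=[-0.436,0,0.246,0,0,0,20,-0.436,0,0.246,0,0,0,20,-0.436,0,0.246,0,0,0,20,-0.436,0,0.246,0,0,0,20,-0.436,0,0.246,0,0,0,20,-0.436,0,0.246,0,0,0,20,-0.174,0,0.098,0,0,0,20,0,0,0,0,0,0,20,0,0,0,0,0,0,20])

```text
t: 39.42
tool_pos: [0.4915, -0.1293, 0.0422]
tool_rot: [-1.464, -1.652, -0.858]
contact_force: [0.1, -0.1, -1.5]
opening: 0.041
grip_force: 41.7
```

```bash
python3 - <<'E'
from m import *
o=ctrl.get_obs();r=R.from_rotvec(o["tool_rot"]).as_matrix();print(o["tool_pos"].round(4),o["q"].round(2),"pinch",(o["tool_pos"]-.0187*r[:,2]).round(4),o["contact_force"].round(1))
im=shot("scene");w=cloud(im);g=im["image"].astype(int)
m=sel(w,(.42,.56),(-.22,-.06),(.003,.15));v,u=np.nonzero(m&(g.min(-1)>170));print("cap pts z",np.percentile(w[v,u,2],[2,50,98]).round(4),np.median(w[v,u],0).round(4),len(v))
cv2.imwrite("pics/j.png",cv2.resize(im["image"][230:320,240:340,::-1],None,fx=6,fy=6,interpolation=2))
E
```

```text
[ 0.4915 -0.1293  0.0422] [-0.74  0.48  1.72  0.63  1.82 -0.99] pinch [ 0.4934 -0.1455  0.0513] [ 0.1 -0.1 -1.5]
cap pts z [0.0115 0.0932 0.0994] [ 0.4894 -0.1356  0.0932] 116
```

View pics/j.png

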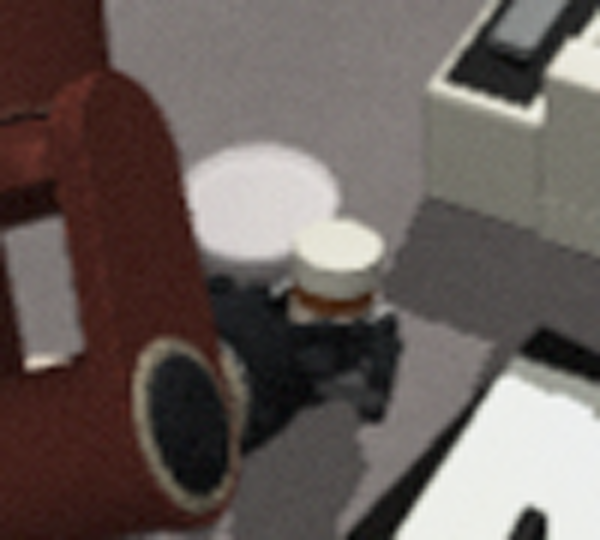

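The jar is held nearly upright with its base about 20 mm above the table. I'll lower it slowly until it touches.

Request:
jog_arm(commands=[-0.087,0,0.049,0,0,0,20,-0.087,0,0.049,0,0,0,20,-0.044,0,0.025,0,0,0,20,0,0,0,0,0,0,20,0,0,0,0,0,0,20])

```text
t: 40.1
tool_pos: [0.4906, -0.1286, 0.0259]
tool_rot: [-1.463, -1.649, -0.858]
contact_force: [-0.5, 0.2, -1.0]
opening: 0.041
grip_force: 42.0
```

Request:
jog_arm(commands=[-0.044,0,0.025,0,0,0,20,-0.0218,0,0.0123,0,0,0,20,0,0,0,0,0,0,20])

```text
t: 40.48
tool_pos: [0.4907, -0.1292, 0.0252]
tool_rot: [-1.457, -1.648, -0.861]
contact_force: [-5.8, -2.9, 14.0]
opening: 0.0407
grip_force: 42.8
```

Request:
jog_arm(commands=[0,0,0,0,0,0,46,0,0,0,0,0,0,52,0,0,0,0,0,0,60,0,0,0,0,0,0,60,0,0,-0.2,0,0,0,66,0,0,-0.4,0,0,0,66,0,0,-0.6,0,0,0,66,0.3,0,-0.5,0,0,0,66,0.6,0,0,0,0,0,66,0.8,0,0,0,0,0,66,0.8,0,0,0,0,0,66,0,0,0,0,0,0,70])

```text
t: 41.98
tool_pos: [0.494, -0.1456, 0.2066]
tool_rot: [-1.466, -1.659, -0.859]
contact_force: [1.1, -0.3, -0.1]
opening: 0.0698
grip_force: 0.0
```

```bash
python3 - <<'E'
from m import *
for n in("scene","top"):
    im=shot(n);w=cloud(im);print(n);jars(w,im)
o=ctrl.get_obs();print(o["tool_pos"].round(3))
E
```

```text
scene
jar [491.8  -4.9] r 32.9 med [483.   -3.3  75.2] [136. 134. 123.]
jar [ 280.4 -271.9] r 26.7 med [ 277.8 -276.    74. ] [58. 32. 19.]
jar [ 494.3 -155.4] r 24.4 med [ 495.7 -155.8   73.2] [203. 201. 188.]
jar [ 414.1 -349.3] r 25.1 med [ 415.  -352.1   73.8] [ 47. 138. 130.]
jar [ 364.8 -416.1] r 24.2 med [ 366.1 -416.4   73.8] [69. 32. 88.]
top
jar [ 492.4 -152.2] r 22.3 med [ 491.6 -152.7   74. ] [217. 215. 207.]
[ 0.493 -0.145  0.203]
```

Request:
jog_arm(commands=[0,0,0,0,-1,0,70,0,0,0,0,-1,0,70,0,0,0,0,-1,0,70,0,0,0,0,-1,0,70,0,0,0,0,-1,0,70,0,0,0,0,-1,0,70,0,0,0,0,-1,0,70,0,0,0,0,-1,0,70,0,0,0,0,-1,0,70,0,0,0,0,-1,0,70,0,0,0,0,-0.6,0,70,0,0,0,0,0,0,70,0,0,0,0,0,0,70])

```text
t: 43.7
tool_pos: [0.4924, -0.1447, 0.2012]
tool_rot: [-2.085, -2.347, 0.0]
contact_force: [-0.6, 0.3, -0.3]
opening: 0.0696
grip_force: 0.0
```

```bash
python3 - <<'E'
from g import *
go(*S((.493,-.154)),.044)
o=ctrl.get_obs();r=R.from_rotvec(o["tool_rot"]).as_matrix()
t=np.c_[YY,X].T; Rt=np.array([[YY[0],X[0],0],[YY[1],X[1],0],[0,0,-1]])
print("turn shares",(R.from_matrix(r.T@Rt).as_rotvec()/.1).round(3))
E
```

```text
at s [-114.4 -301.5] z 0.2012 shares [-0.16 -0.    2.62] world [ 0.493 -0.154  0.044] yawerr -0.08 tilt [-0.0018  0.0012] F [-0.6  0.3 -0.3] op 0.0696 t 43.7
turn shares [-0.016 -0.014 -0.014]
```

Request:
jog_arm(commands=[-0.16,0,0.3,-0.01,-0.01,-0.01,70,0,0,0.6,0,0,0,70,0,0,0.6,0,0,0,70,0,0,0.6,0,0,0,70,0,0,0.3,0,0,0,70,0,0,0.22,0,0,0,70,0,0,0,0,0,0,70,0,0,0,0,0,0,70,0,0,0,0,0,0,45,0,0,0,0,0,0,20,0,0,0,0,0,0,20,0,0,0,0,0,0,20,0,0,0,0,0,0,20,0,0,0,0,0,0,20], newtons=50)

```text
t: 45.45
tool_pos: [0.4947, -0.1543, 0.0463]
tool_rot: [2.082, 2.348, 0.001]
contact_force: [-2.1, 0.6, 5.6]
opening: 0.0439
grip_force: 50.6
```

```bash
python3 g.py 0 -.0945 .21
```

```text
at s [-113.2 -311.3] z 0.0463 shares [ 3.61  1.9  -2.73] world [0.581 0.074 0.21 ] yawerr 0.03 tilt [ 0.0027 -0.0019] F [-2.1  0.6  5.6] op 0.0439 t 45.45
```

Request:
jog_arm(commands=[0,0,-0.25,0,0,0,20,0,0,-0.6,0,0,0,20,0,0,-0.7,0,0,0,20,0,0,-0.7,0,0,0,20,0,0,-0.5,0,0,0,20,0.2,0.1,0,0,0,0,20,0.5,0.3,0,0,0,0,20,0.6,0.3,0,0,0,0,20,0.6,0.3,0,0,0,0,20,0.6,0.3,0,0,0,0,20,0.5,0.3,0,0,0,0,20,0.4,0.2,0,0,0,0,20,0.21,0.1,0,0,0,0,20,0,0,0,0,0,0,20,0,0,0,0,0,0,20])

```text
t: 47.32
tool_pos: [0.5805, 0.0744, 0.2092]
tool_rot: [2.084, 2.349, -0.002]
contact_force: [-0.4, -0.3, -2.0]
opening: 0.0437
grip_force: 51.4
```

```bash
python3 g.py 0 -.0945 .0763; python3 - <<'E'
from h import *
im=shot("scene");cv2.imwrite("pics/l.png",cv2.resize(im["image"][170:300,300:430,::-1],None,fx=4.6,fy=4.6,interpolation=2))
E
```

```text
at s [ -0.8 -94.5] z 0.2092 shares [0.   0.01 2.21] world [0.581 0.074 0.076] yawerr -0.01 tilt [ 0.     -0.0013] F [-0.4 -0.3 -2. ] op 0.0437 t 47.325
```

View pics/l.png

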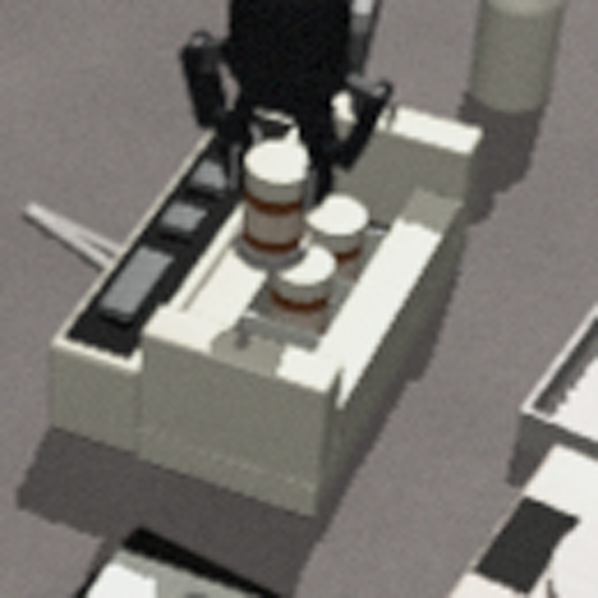

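The third jar hangs upright at (360,214) over its bay, and the other two stand in theirs. I'll lower it.

Request:
jog_arm(commands=[0,0.01,0.4,0,0,0,20,0,0,0.4,0,0,0,20,0,0,0.3,0,0,0,20,0,0,0.3,0,0,0,20,0,0,0.3,0,0,0,20,0,0,0.2,0,0,0,20,0,0,0.15,0,0,0,20,0,0,0.08,0,0,0,20,0,0,0,0,0,0,20,0,0,0,0,0,0,20])

```text
t: 48.62
tool_pos: [0.5822, 0.075, 0.0826]
tool_rot: [2.083, 2.349, 0.001]
contact_force: [0.7, -0.7, -0.9]
opening: 0.0441
grip_force: 51.4
```

Now I'll seat it, release, rise and return towards the cover.

Request:
jog_arm(commands=[0,0,0.06,0,0,0,20,0,0,0.02,0,0,0,20,0,0,0,0,0,0,20,0,0,0,0,0,0,50,0,0,0,0,0,0,62,0,0,0,0,0,0,62,0,0,-0.3,0,0,0,62,0,0,-0.7,0,0,0,62,0,0,-0.8,0,0,0,60,-0.4,0,-0.3,0,0,0,60,-0.8,0,0,0,0,0,60,-0.9,0.1,0,0,0,0,60,-0.9,0.1,0,0,0,0,60,-0.9,0.1,0,0,0,0,60,-0.7,0.1,0,0,0,0,60,-0.4,0.1,0,0,0,0,60,0,0,0,0,0,0,60,0,0,0,0,0,0,60])

```text
t: 50.88
tool_pos: [0.6472, -0.2186, 0.2043]
tool_rot: [2.083, 2.35, 0.001]
contact_force: [-0.1, -1.0, 0.3]
opening: 0.0604
grip_force: 0.0
```

```bash
python3 - <<'E'
from m import *
from g import *
for n in("scene","top"):
    im=shot(n);w=cloud(im);print(n)
    if n=="scene":cv2.imwrite("pics/n.png",cv2.resize(im["image"][160:400,180:440,::-1],None,fx=2.3,fy=2.3))
    p=w[sel(w,(.45,.72),(-.05,.4),(.094,.112))];s=np.array([S(q) for q in p])*1000
    for a,b in((-122,-66),(-60,-3),(3,60)):
        q=(s[:,1]>a)&(s[:,1]<b)&(abs(s[:,0])<30);print(q.sum(),np.median(s[q],0).round(1),np.median(p[q,2]).round(4)) if q.sum() else 0
    if n=="scene": p=w[sel(w,(.53,.78),(-.42,-.05),(.036,.06))];print("handle",rect(p))
o=ctrl.get_obs()
sx,sy=S((.6482,-.2374));go(sx,sy,.0248)
E
```

```text
scene
107 [  1.7 -95.8] 0.1039
129 [  1.8 -35.4] 0.1027
117 [ 4.6 25.7] 0.1031
handle (array([ 650.1, -238.4]), array([13.8, 93.3]), np.float32(7.03))
top
268 [ -2.8 -92.5] 0.1038
270 [ -2.5 -29. ] 0.1036
272 [-1.1 31.3] 0.1036
at s [  30.6 -392.8] z 0.204 shares [-0.32 -0.03  2.99] world [ 0.648 -0.237  0.025] yawerr 0.09 tilt [ 0.0014 -0.0008] F [ 0.7 -0.7 -1.1] op 0.0599 t 50.975
```

View pics/n.png

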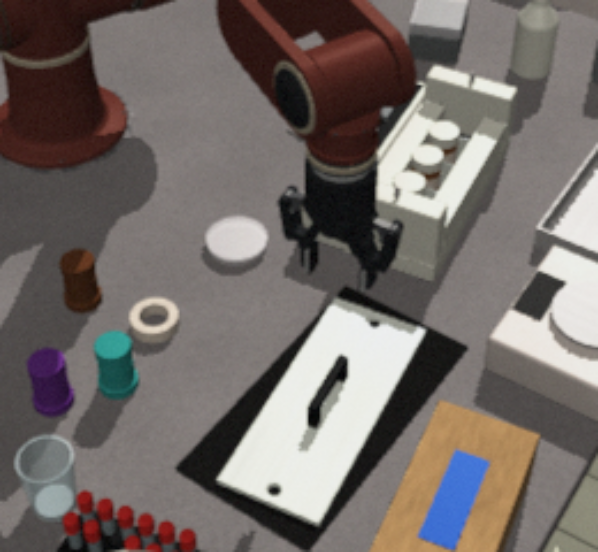

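All three jars stand in their bays and the cover lies untouched on the mat. Now I'll grasp the cover.

Request:
jog_arm(commands=[-0.32,-0.03,0,0,0,0,60,0,0,0.6,0,0,0,60,0,0,0.8,0,0,0,60,0,0,0.7,0,0,0,60,0,0,0.5,0,0,0,60,0,0,0.25,0,0,0,60,0,0,0.1,0,0,0,60,0,0,0,0,0,0,60,0,0,0,0,0,0,60,0,0,0,0,0,0,30,0,0,0,0,0,0,15,0,0,0,0,0,0,0,0,0,0,0,0,0,0,0,0,0,0,0,0,0,0,0,0,0,0,0,0], newtons=60)

```text
t: 52.85
tool_pos: [0.6483, -0.2387, 0.0271]
tool_rot: [2.083, 2.349, 0.001]
contact_force: [-0.3, 0.5, 3.9]
opening: 0.0108
grip_force: 60.8
```

```bash
python3 g.py .0012 -.0005 .1388
```

```text
at s [  29.2 -413.5] z 0.0271 shares [ 6.88 -0.46 -1.87] world [0.571 0.168 0.139] yawerr 0.03 tilt [ 0.0019 -0.0011] F [-0.3  0.5  3.9] op 0.0108 t 52.85
```

Request:
jog_arm(commands=[0,0,-0.2,0,0,0,0,0,0,-0.5,0,0,0,0,0,0,-0.7,0,0,0,0,0,0,-0.7,0,0,0,0,0,0,-0.7,0,0,0,0,0,0,-0.5,0,0,0,0,0.2,0,0,0,0,0,0,0.4,-0.04,0,0,0,0,0,0.7,-0.05,0,0,0,0,0,0.7,-0.05,0,0,0,0,0,0.7,-0.05,0,0,0,0,0,0.7,-0.05,0,0,0,0,0,0.7,-0.05,0,0,0,0,0,0.7,-0.05,0,0,0,0,0,0.7,-0.05,0,0,0,0,0,0.6,-0.04,0,0,0,0,0,0.4,-0.04,0,0,0,0,0,0.3,0,0,0,0,0,0,0,0,0,0,0,0,0,0,0,0,0,0,0,0])

```text
t: 55.35
tool_pos: [0.5705, 0.1628, 0.2233]
tool_rot: [2.084, 2.35, -0.002]
contact_force: [1.2, 0.5, -4.0]
opening: 0.0105
grip_force: 59.8
```

```bash
python3 g.py .0012 -.0018 .165
```

```text
at s [-0.1 -5.5] z 0.2233 shares [0.06 0.02 0.97] world [0.571 0.167 0.165] yawerr 0.01 tilt [-0.     -0.0015] F [ 1.2  0.5 -4. ] op 0.0105 t 55.35
```

Request:
jog_arm(commands=[0.06,0.02,0.2,0,0,0,0,0,0,0.4,0,0,0,0,0,0,0.3,0,0,0,0,0,0,0,0,0,0,0,0,0,0,0,0,0,0])

```text
t: 55.98
tool_pos: [0.5722, 0.1668, 0.1706]
tool_rot: [2.083, 2.349, 0.001]
contact_force: [-0.0, -1.0, -2.3]
opening: 0.0108
grip_force: 59.8
```

```bash
python3 g.py .0012 -.0018 .1411; python3 - <<'E'
from m import *
for n in("scene","top"):
    im=shot(n);w=cloud(im);m=sel(w,(.4,.75),(-.05,.4),(.138,.158));p=w[m];print(n,rect(p),len(p),np.median(p[:,2]))
E
```

```text
at s [ 2.  -1.8] z 0.1706 shares [-0.   -0.01  0.49] world [0.571 0.167 0.141] yawerr 0.01 tilt [ 0.002  -0.0008] F [-0.  -1.  -2.3] op 0.0108 t 55.975
scene (array([573.8, 166. ]), array([131.8, 324.7]), np.float32(6.56)) 1998 0.15402602440983781
top (array([570.9, 168.7]), array([131. , 319.3]), np.float32(6.89)) 3684 0.1547780632226211
```

Request:
jog_arm(commands=[0,-0.01,0.15,0,0,0,0,0,0,0.12,0,0,0,0,0,0,0.1,0,0,0,0,0,0,0.06,0,0,0,0,0,0,0,0,0,0,0,0,0,0,0,0,0,0])

```text
t: 56.82
tool_pos: [0.5714, 0.1668, 0.1446]
tool_rot: [2.083, 2.349, 0.001]
contact_force: [-0.4, -0.2, -4.3]
opening: 0.0102
grip_force: 59.8
```

Request:
jog_arm(commands=[0,0,0.05,0,0,0,0,0,0,0.03,0,0,0,0,0,0,0,0,0,0,0])

```text
t: 57.2
tool_pos: [0.5715, 0.1669, 0.141]
tool_rot: [2.083, 2.349, 0.001]
contact_force: [-3.9, -1.3, 5.6]
opening: 0.0106
grip_force: 61.0
```

Contact is at the expected height. I'll release, rise and check.

Request:
jog_arm(commands=[0,0,0,0,0,0,25,0,0,0,0,0,0,50,0,0,0,0,0,0,60,0,0,0,0,0,0,60,0,0,-0.4,0,0,0,60,0,0,-0.7,0,0,0,60,0,0,-0.7,0,0,0,30,-0.3,-0.4,0,0,0,0,0,0,-0.7,0,0,0,0,0,0.3,-0.65,0,0,0,0,0,0,0,0,0,0,0,0,0,0,0,0,0,0,0])

```text
t: 58.7
tool_pos: [0.4673, 0.1543, 0.2477]
tool_rot: [2.082, 2.349, 0.001]
contact_force: [0.7, -0.4, -0.6]
opening: 0.0003
grip_force: 0.0
```

```bash
python3 - <<'E'
from m import *
for n in("scene","top"):
    im=shot(n);w=cloud(im);m=sel(w,(.4,.75),(-.05,.4),(.114,.136));p=w[m]
    A=np.c_[p[:,:2],np.ones(len(p))];c=np.linalg.lstsq(A,p[:,2],rcond=None)[0]
    print(n,rect(p),len(p),np.median(p[:,2]).round(4),"slope",c[:2].round(4))
E
python3 g.py -.105 0 .086
```

```text
scene (array([572.2, 167.9]), array([133.7, 327.8]), np.float32(6.51)) 2565 0.1248 slope [-0.0066  0.0012]
top (array([570.6, 169.2]), array([133.1, 321.3]), np.float32(5.93)) 4247 0.1248 slope [0.0009 0.0006]
at s [-103.3   -1.8] z 0.2475 shares [ 0.03 -0.03  2.69] world [0.466 0.156 0.086] yawerr 0.0 tilt [ 0.0014 -0.001 ] F [-0.  -1.   0.6] op 0.0002 t 58.8
```

Request:
jog_arm(commands=[0.03,-0.03,0.6,0,0,0,0,0,0,0.7,0,0,0,0,0,0,0.6,0,0,0,0,0,0,0.4,0,0,0,0,0,0,0.2,0,0,0,0,0,0,0.15,0,0,0,0,0,0,0.1,0,0,0,0,0,0,0,0,0,0,0,0,0,0,0,0,0,0])

```text
t: 59.92
tool_pos: [0.4658, 0.1557, 0.0837]
tool_rot: [2.082, 2.349, 0.002]
contact_force: [-1.0, -1.7, 4.7]
opening: 0.0003
grip_force: 2.2
```

Request:
jog_arm(commands=[0,0,0.03,0,0,0,0,0,0,0,0,0,0,0,0,0,0,0,0,0,0,0,0,-0.5,0,0,0,0,0,0,-0.5,0,0,0,0,0.45,0,0,0,0,0,0,0.46,0,0,0,0,0,0,0,0,0,0,0,0,0,0,0,0,0,0,0,0])

```text
t: 61.05
tool_pos: [0.4584, 0.2097, 0.1402]
tool_rot: [2.083, 2.35, -0.0]
contact_force: [0.3, -0.8, 0.3]
opening: 0.0
grip_force: 0.0
```

```bash
python3 g.py -.105 .055 .082
```

```text
at s [-105.9   54.4] z 0.1402 shares [0.01 0.01 0.97] world [0.459 0.21  0.082] yawerr 0.03 tilt [ 0.0012 -0.0012] F [ 0.3 -0.8  0.3] op 0.0 t 61.05
```

Request:
jog_arm(commands=[0.01,0.01,0.4,0,0,0,0,0,0,0.3,0,0,0,0,0,0,0.2,0,0,0,0,0,0,0.1,0,0,0,0,0,0,0,0,0,0,0,0,0,0,0,0,0,0,0,0,0,0,0,0,0])

```text
t: 61.92
tool_pos: [0.459, 0.2102, 0.0829]
tool_rot: [2.083, 2.35, -0.003]
contact_force: [-8.1, -3.9, 14.0]
opening: -0.0002
grip_force: 7.2
```

Fully down. Next is the bar key, 135 mm towards -y.

Request:
jog_arm(commands=[0,0,-0.5,0,0,0,0,0,0,-0.5,0,0,0,0,-0.55,0,0,0,0,0,0,-0.6,0,0,0,0,0,0,-0.6,0,0,0,0,0,0,-0.5,0,0,0,0,0,0,0,0,0,0,0,0,0,0,0,0,0,0,0,0])

```text
t: 62.92
tool_pos: [0.4751, 0.077, 0.1407]
tool_rot: [2.084, 2.349, 0.001]
contact_force: [-0.1, -0.2, -2.2]
opening: -0.0004
grip_force: 0.0
```

```bash
python3 g.py -.105 -.080 .082
```

```text
at s [-105.1  -79.4] z 0.1407 shares [-0.01  0.    0.98] world [0.475 0.076 0.082] yawerr 0.01 tilt [ 0.0013 -0.0004] F [-0.1 -0.2 -2.2] op -0.0004 t 62.925
```

Request:
jog_arm(commands=[-0.01,0,0.4,0,0,0,0,0,0,0.3,0,0,0,0,0,0,0.2,0,0,0,0,0,0,0.1,0,0,0,0,0,0,0,0,0,0,0,0,0,0,0,0,0,0,0,0,0,0,0,0,0])

```text
t: 63.8
tool_pos: [0.475, 0.0766, 0.0829]
tool_rot: [-2.083, -2.351, 0.001]
contact_force: [-8.4, 1.2, 14.3]
opening: 0.0001
grip_force: 7.1
```

Request:
jog_arm(commands=[0,0,-0.5,0,0,0,0,0,0,-0.8,0,0,0,0,0,0,-0.8,0,0,0,0,0,-0.5,-0.5,0,0,0,0,0,-0.5,0,0,0,0,0,0,-0.5,0,0,0,0,0,0,0,0,0,0,0,0,0,0,0,0,0,0,0])

```text
t: 64.8
tool_pos: [0.3861, 0.0655, 0.2368]
tool_rot: [2.083, 2.349, 0.001]
contact_force: [0.6, 0.3, -1.0]
opening: 0.0002
grip_force: 0.0
```

```bash
python3 - <<'E'
from m import *
im=shot("top");w=cloud(im);p=w[sel(w,(.4,.75),(-.05,.4),(.114,.136))];print(rect(p),np.median(p[:,2]))
im=shot("scene");cv2.imwrite("pics/z.png",cv2.resize(im["image"][140:340,260:440,::-1],None,fx=3,fy=3))
E
```

```text
(array([568.8, 168.8]), array([133.7, 319.9]), np.float32(6.65)) 0.12474329469712941
```

View pics/z.png

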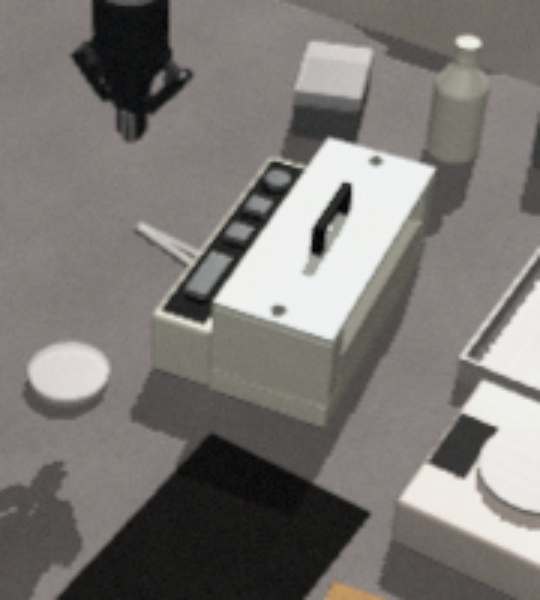

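The cover sits level on both pins, all keys are up and the arm is clear, so I'm handing in.

```bash
python3 -c "
from station import job
print(job.finish_job())"
```

```text
the job is handed in; nothing more can be done
None
```

I handed the job in at about 65 s with every step carried out: all three jars were upright in their bays before the cover went back on its pins, and the keys were pressed in order; one jar had slipped in the grip and was stood up and placed again, and no verdict came back.

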